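# Pack and lay up a clamp strap for drilling

## Task

Get the blank that stands on the T-slot plate ready for clamping. Behind the stud, on the side away from the blank, stack two packing blocks that together are exactly as tall as that blank, the thicker one underneath and the other squarely on top; then lay the strap over the stud, pointing at the middle of the blank, so that it lies level with one end on the blank and the other on the packing and the stud near the middle of its slot, and slip the washer over the stud flat onto the strap. Do not shift any of the three blanks.

Things in the scene. Friction and masses are not known exactly. Their poses are not given: they have to be found in the camera images.
- plate: fixed bright milled T-slot plate on the bench, 140 (its x) x 240 (its y) x 30 mm thick, with three dark open slots 12 mm wide running along its y; origin at the centre of its underside, so its top is 30 mm above the origin. The bench top is at height 0
- stud: fixed upright dark threaded clamping stud in the middle slot of the plate, 10 mm diameter, standing 70 mm above the plate's top; its last 8 mm taper to 5 mm. Origin on its axis at the level of the plate's top, z up. The packing goes on the side of the stud away from the blank, centred about 52 mm from the stud on the line from the blank's centre through the stud
- blank_aluminium: loose silvery aluminium round blank, 76 mm diameter x 30 mm tall, standing upright, with a centre bore and six small marks shown on top; origin at the centre of its underside. One of the three blanks stands on the plate beside the stud (centre 72 to 78 mm from it), the other two wait on a granite slab behind the plate
- blank_brass: loose yellow brass round blank, 76 mm diameter x 36 mm tall, standing upright, with a centre bore and six small marks shown on top; origin at the centre of its underside. One of the three blanks stands on the plate beside the stud (centre 72 to 78 mm from it), the other two wait on a granite slab behind the plate
- blank_black: loose black acetal round blank, 76 mm diameter x 42 mm tall, standing upright, with a centre bore and six small marks shown on top; origin at the centre of its underside. One of the three blanks stands on the plate beside the stud (centre 72 to 78 mm from it), the other two wait on a granite slab behind the plate
- packer_blue: loose blue packing block of aluminium, 48 long (its x) x 38 wide (its y) x 24 mm thick, flat on the bench; origin at the centre of its underside
- packer_red: loose red packing block of aluminium, 44 long (its x) x 34 wide (its y) x 18 mm thick, flat on the bench; origin at the centre of its underside
- packer_green: loose green packing block of aluminium, 40 long (its x) x 30 wide (its y) x 12 mm thick, flat on the bench; origin at the centre of its underside
- strap: loose black steel clamp strap lying flat on the bench, 130 long (its x) x 34 wide (its y) x 12 mm thick, both ends alike, about 0.33 kg; a straight slot through its middle, 54 mm long (along x) x 14 mm wide; origin at the centre of its underside
- washer: loose thick yellow-zinc washer lying flat on the bench, 32 mm outer diameter, 13.5 mm bore, 8 mm thick; origin at the centre of its underside
Mind the look-alikes: they are no part of the job. Several things have the shape of the packer_blue; the one meant has the colours described above. What is shaped like the blank_black but green is not meant.

How it is judged:
By the outcome, as a careful person would: the job done as asked, in the order asked, and still so for the second after the job is handed in, with the robot touching nothing.
It also fails if it takes over 112 s, if anything falls off the work surface, if the arm or the gripper's body presses on something with over 40 N, if the wrist force passes 120 N, or if a joint passes its speed limit or range.

## Robot

A 6-joint arm with a two-finger parallel gripper is mounted at the origin on the work surface. World frame = base frame: x ahead of the robot, y to its left, z up, the work surface at z = 0. Lengths are in m, angles in rad, forces in N, time in s.
With the tool pointing down it reaches from about 0.225 to 0.875 m from the base axis. Payload 3.4 kg.
Tool frame: the origin (TCP) lies at the very end of the fingers, on their centre line; the grasp point (between the pads) lies behind it (manip.grasp_offset is the z of the grasp point in the tool frame, in m); z points along the fingers, y is the line along which they close (so a half turn about z gives the same grasp; the last joint's range is limited). The gripper opens to 85 mm and grips with 20 to 120 N. Pads are 22 mm wide; open, the fingers measure 114 mm over their backs; the gripper's body (76 mm by 85 mm) begins 54 mm behind the grasp point. The pads swing forward as they close: fully open they stand 13 mm farther back than shut.
Start: joints at [1.195, 0.276, 1.505, -0, 1.361, -0.121], TCP at [0.145, 0.556, 0.231] pointing down, gripper open.
Joint ranges: [-2.89, 2.89], [-0.75, 2.08], [0.22, 2.7], [-1.18, 4.32], [0.11, 2.71], [-2.7, 2.7]. Speed limits (rad/s): [2.57, 2.57, 3.14, 3.14, 3.14, 3.14].

## Interface

Orientations are given as a unit quaternion [w, x, y, z].
In Python, from rig import manip gives the robot as it stands.
- The arm moves only by the shell command python3 -m pendant 'ROWS' [FORCE]. ROWS is JSON, a list of rows, each an object of numbers: "dx", "dy", "dz": the shift along the tool's x, y, z in m; "rx", "ry", "rz": the turn, a rotation vector about the tool's x, y, z in degrees; "hand": the finger opening in m, from 0 to 0.0854. In form: [{"dx": .., "dy": .., "dz": .., "rx": .., "ry": .., "rz": .., "hand": ..}, ...]. A call has 1 to 12 rows; each row shifts and turns the commanded pose from where the row before left it, along the tool's axes as they then stand; what a row does not reach is not made up. A row lasts 1/12 s, in which the tool goes at most 41.7 mm and 7.16 degrees, less where a joint would pass 70% of its speed; a pose out of reach is approached as far as the arm can. A call is refused whole if a number of a shift passes 0.0417 or a number of a turn 7.16, either way. A call with a gripper value outside its range is refused whole. The fingers move at their own pace and stop on an object; FORCE is the grip in N (left out, the last holds). Time passes only in rows, so rows that do not move let the fingers close. It gives the time, the measured TCP pose, the force, the opening and the grip force at its end, in the units of the state.
- manip.get_state(): the state, without advancing time (a new reading comes with each control period).
- manip.get_image(name): name is "scene" or "top" or "wrist"; returns a dict with "frame" (400x640x3 uint8, red, green, blue), "fx", "fy", "cx", "cy" (pixels), "position" and "attitude" of the camera in the world; the wrist camera has in their place "mount" (4x4, takes a point from camera to tool coordinates, whose origin is the TCP and whose axes are the flange's). Camera axes: x right, y up, looking along -z (the intrinsics and any distortion apply to the point x, -y, -z); pixel columns grow to the right and rows downward; lengths in m; the calibration is good to about 2 mm. A picture is of the moment at which its call begins: read the wrist's pose just before it. There is no depth.
- manip.sign_off(): hands the job in; it is judged then, once.
The state is a dict: "clock": time; "qpos": joint angles; "qd": joint speeds; "effort": joint torques, N m; "position": TCP position; "ee_rot": TCP orientation; "contact_force": force on the tool from outside, world axes, zero at the start; "moment": the same for the moment, N m; "width": finger opening in m; "gripper_force": force on a finger pad.
Only numpy, scipy, OpenCV 4.12 (cv2) and the standard library are available. Lean on these libraries where they do the work, as an engineer would, in place of code of your own. Each camera call takes 0.05 s, during which the arm holds its last target. There are 200 camera calls.

## Working session

There is one attempt and no reset: what is moved stays moved. The work goes in short steps, Python scripts to look and compute and a shell command to move; the robot and the scene stay as the last step left them, time stands still between calls to the robot, and variables do not carry over. Pictures are saved under pics/ and viewed, at most 14 in all, crops included, and the job is handed in when it is done.

```bash
ls; mkdir -p pics
python3 - <<'E'
from rig import manip
import cv2,json
print(manip.grasp_offset, manip.get_state())
for n in("top","scene"):
    d=manip.get_image(n); cv2.imwrite(f"pics/{n}0.png",d["frame"][:,:,::-1])
    print({k:v for k,v in d.items() if k!="frame"})
E
```

```text
pics
-0.0187 {'clock': 0.0, 'qpos': array([ 1.19499796e+00,  2.76636487e-01,  1.50614220e+00, -2.49507606e-07,
        1.36067820e+00, -1.20978679e-01]), 'qd': array([-0.00038017,  0.00144342,  0.00016734, -0.00136135,  0.00132795,
       -0.00021995]), 'effort': array([-1.76458718e-03, -4.16787422e+01, -2.45813406e+01, -5.37989345e-04,
        1.12770501e-02, -2.21663532e-05]), 'position': array([0.14474138, 0.55594548, 0.23041242]), 'ee_rot': array([-2.29036403e-04,  1.27065329e-01,  9.91893912e-01, -9.03543716e-04]), 'contact_force': array([ 0.54235898,  0.08746986, -0.78252318]), 'moment': array([-0.02600515, -0.02888419,  0.02967929]), 'gripper_force': 0.0, 'width': 0.08511960281488}
{'fx': 384.5941540036717, 'fy': 384.5941540036717, 'cx': 323.42488973720543, 'cy': 200.1134425436571, 'position': array([0.36479469, 0.01881168, 0.94351894]), 'attitude': array([-0.66441675, -0.08219872,  0.09065114,  0.73727615])}
{'fx': 365.9507368565034, 'fy': 365.9507368565034, 'cx': 314.9231274359696, 'cy': 204.68091793177172, 'position': array([ 0.92807626, -0.60387973,  0.83766273]), 'attitude': array([0.90080357, 0.34685263, 0.09600324, 0.24296   ])}
```

View pics/top0.png

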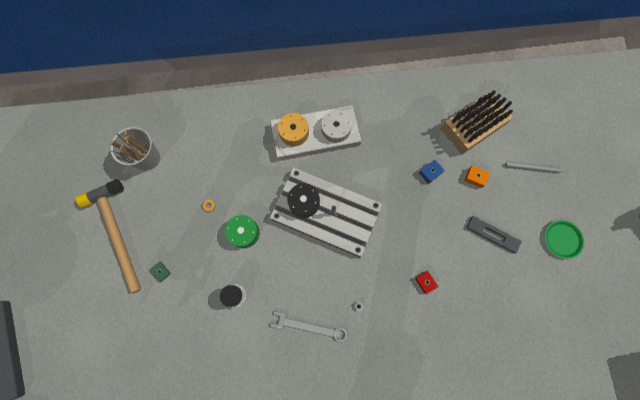

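View pics/scene0.png

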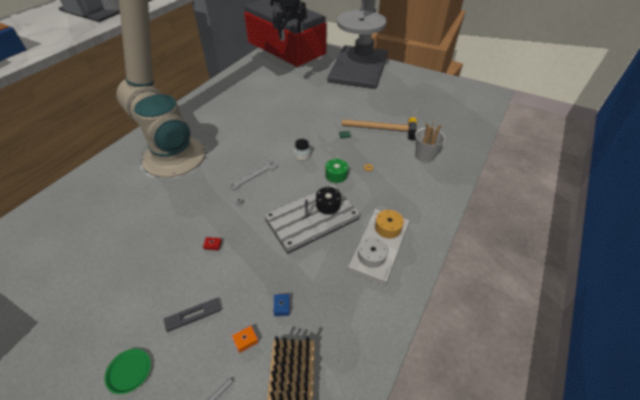

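The black 42 mm blank is on the plate at (303,200) with the stud at (334,209), so the packing is blue (24 mm, at 431,172) with red (18 mm, at 427,283) on top. The strap is at (494,234) and the washer at (208,205).

```bash
cat > h.py <<'E'
import numpy as np, cv2
from rig import manip
from scipy.spatial.transform import Rotation as R
def rot(q): return R.from_quat([q[1],q[2],q[3],q[0]])
def cam(name):
    s=manip.get_state(); d=manip.get_image(name)
    if name=="wrist":
        T=np.eye(4);T[:3,:3]=rot(s["ee_rot"]).as_matrix();T[:3,3]=s["position"];T=T@np.array(d["mount"])
    else:
        T=np.eye(4);T[:3,:3]=rot(d["attitude"]).as_matrix();T[:3,3]=d["position"]
    return d,T
def p2w(d,T,uv,z):
    uv=np.atleast_2d(np.array(uv,float))
    v=np.c_[(uv[:,0]-d["cx"])/d["fx"],-(uv[:,1]-d["cy"])/d["fy"],-np.ones(len(uv))]@T[:3,:3].T
    return T[:3,3]+v*((z-T[2,3])/v[:,2])[:,None]
def w2p(d,T,P):
    p=(np.atleast_2d(P)-T[:3,3])@T[:3,:3]
    return np.c_[d["cx"]+d["fx"]*p[:,0]/-p[:,2],d["cy"]-d["fy"]*p[:,1]/-p[:,2]]
def mask(f,lo,hi):
    return cv2.inRange(cv2.cvtColor(f,cv2.COLOR_RGB2HSV),np.array(lo),np.array(hi))
def blob(m,at=None,mina=15):
    c=[k for k in cv2.findContours(m,cv2.RETR_EXTERNAL,cv2.CHAIN_APPROX_NONE)[0] if cv2.contourArea(k)>mina]
    if at is None: return max(c,key=cv2.contourArea)
    return min(c,key=lambda k:np.hypot(*(k[:,0].mean(0)-at)))
def rect(d,T,c,z):
    "centre, (long,short), yaw of long axis deg of a contour on plane z"
    w=p2w(d,T,c[:,0],z)[:,:2]
    (c0,(a,b),t)=cv2.minAreaRect((w*1000).astype(np.float32))
    if a<b: a,b,t=b,a,t+90
    return np.round(c0,1),np.round((a,b),1),round((t+90)%180-90,1)
def go(x,y,z,ux=None):
    "print tool-frame shift mm to TCP target (mm) and turn so tool x axis has world yaw ux deg (mod 180)"
    s=manip.get_state(); M=rot(s["ee_rot"]).as_matrix()
    d=M.T@(np.array([x,y,z])/1000-s["position"])
    yaw=np.degrees(np.arctan2(M[1,0],M[0,0]))
    ux=yaw if ux is None else ux
    e=(ux-yaw+90)%180-90
    G=np.array([[np.cos(np.radians(yaw+e)),np.sin(np.radians(yaw+e)),0],[np.sin(np.radians(yaw+e)),-np.cos(np.radians(yaw+e)),0],[0,0,-1]])
    rv=np.degrees(R.from_matrix(M.T@G.T if 0 else M.T@G.T.T).as_rotvec())
    d2=G.T@(np.array([x,y,z])/1000-s["position"])
    print("shift-now mm",np.round(d*1000,1),"| shift-after-turn",np.round(d2*1000,1),"turn deg",np.round(rv,2),"yaw",round(yaw,1),"q6",round(s["qpos"][5],2),"pos",np.round(s["position"]*1000,1))
E
python3 - <<'E'
from h import *
d,T=cam("top"); f=d["frame"]
for n,lo,hi,at,z in [("blue",(100,120,50),(125,255,255),(431,172),.024),("red",(0,150,80),(5,255,255),(427,283),.018),
  ("washer",(12,110,90),(28,255,255),(208,205),.008),("strap",(0,0,0),(180,255,85),(494,234),.012),("black",(0,0,0),(180,255,60),(303,200),.072)]:
    m=mask(f,lo,hi)
    try: print(n,rect(d,T,blob(m,at),z))
    except Exception as e: print(n,e)
print("stud top",p2w(d,T,[(334,207)],.1)*1000)
w,Tw=cam("wrist"); cv2.imwrite("pics/w0.png",w["frame"][:,:,::-1]); print(w["fx"],np.round(w["mount"],3))
c=cv2.resize(f[150:270,255:435],None,fx=4,fy=4,interpolation=cv2.INTER_CUBIC); cv2.imwrite("pics/tc.png",c[:,:,::-1])
E
```

```text
blue (array([ 641.1, -281.6]), array([52.9, 37.2]), -57.3)
red (array([ 372.6, -225.2]), array([43.6, 32.9]), 25.5)
washer (array([614. , 283.5]), array([30.4, 28.2]), 84.0)
strap (array([ 468.2, -405.5]), array([129.9,  37. ]), 55.1)
black (array([586.4,  44. ]), array([86.4, 71.7]), 3.4)
stud top [[556.57525968 -24.46081808 100.        ]]
297.7380572516776 [[ 0.     0.966  0.26   0.065]
 [ 1.    -0.     0.    -0.   ]
 [ 0.     0.26  -0.966 -0.143]
 [ 0.     0.     0.     1.   ]]
```

View pics/w0.png

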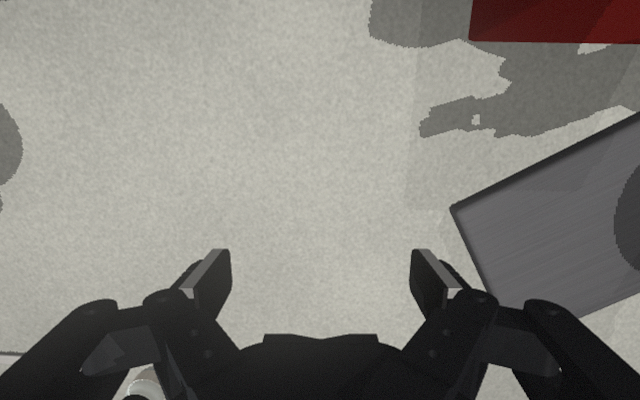

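View pics/tc.png

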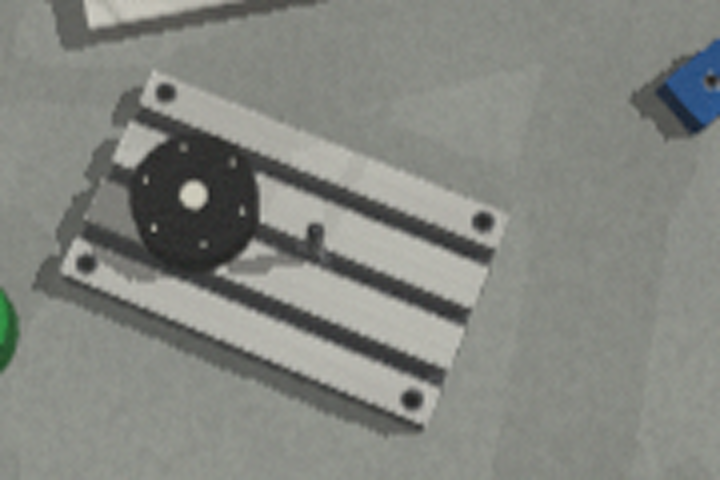

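Wrist view: the camera looks along tool +x and the pads sit at rows 250–300. In the crop, the stud top is at about (315,226) and the black blank's centre mark is at (193,195). Next I move above the plate for an accurate look.

Run:
```python
from h import *
d,T=cam("top")
B=p2w(d,T,[(303,198.5)],.072)[0]; S=p2w(d,T,[(333.6,206.3)],.1)[0]; v=(S-B)[:2]
print("B",B*1000,"S",S*1000,"dist",np.hypot(*v)*1000,"dir",np.degrees(np.arctan2(v[1],v[0])))
go(545,-45,250,67)
```

```text
B [590.73960592  43.95746638  72.        ] S [558.27661373 -23.74327318 100.        ] dist 75.0815290167943 dir -115.61805338077417
shift-now mm [-538.8 -481.   -18.7] | shift-after-turn [ 397.1 -603.3  -19.1] turn deg [-4.00e-02 -4.00e-02 -8.16e+01] yaw 165.4 q6 -0.12 pos [144.8 556.2 230.9]
```

```bash
sed -i 's/e=(ux-yaw+90)%180-90/e=(ux-yaw+180)%360-180/; s/R.from_matrix(M.T@G.T if 0 else M.T@G.T.T)/R.from_matrix(M.T@G)/' h.py
r='bad'; python3 -m pendant '[{"dx":-0.03,"dy":-0.0267},{"dx":-0.03,"dy":-0.0267},{"dx":-0.03,"dy":-0.0267},{"dx":-0.03,"dy":-0.0267},{"dx":-0.03,"dy":-0.0267},{"dx":-0.03,"dy":-0.0267},{"dx":-0.03,"dy":-0.0267},{"dx":-0.03,"dy":-0.0267},{"dx":-0.03,"dy":-0.0267},{"dx":-0.03,"dy":-0.0267},{"dx":-0.03,"dy":-0.0267},{"dx":-0.03,"dy":-0.0267}]'
python3 -m pendant '[{"dx":-0.03,"dy":-0.0267},{"dx":-0.03,"dy":-0.0267},{"dx":-0.03,"dy":-0.0267},{"dx":-0.03,"dy":-0.0267},{"dx":-0.03,"dy":-0.0267},{"dx":-0.03,"dy":-0.0267},{"rz":7},{"rz":7},{"rz":7},{"rz":7},{"rz":7},{"rz":7}]'
python3 -m pendant '[{"rz":7},{"rz":7},{"rz":7},{"rz":7},{"rz":7},{"rz":7},{"rz":7},{"rz":7},{}]'
python3 - <<'E'
from h import *
go(545,-45,250,67)
d,T=cam("wrist"); cv2.imwrite("pics/w1.png",d["frame"][:,:,::-1])
print(w2p(d,T,[[.5583,-.0237,.1],[.5907,.044,.072]]))
E
```

```text
shift-now mm [-538.8 -481.   -18.7] | shift-after-turn [-397.1  603.3  -19.1] turn deg [-4.00e-02  4.00e-02  9.84e+01] yaw 165.4 q6 -0.12 pos [144.8 556.2 230.9]
[[ -0.69240738 568.54132793]
 [ 69.24728189 548.22733788]]invalid input
invalid input
invalid input
```

View pics/w1.png

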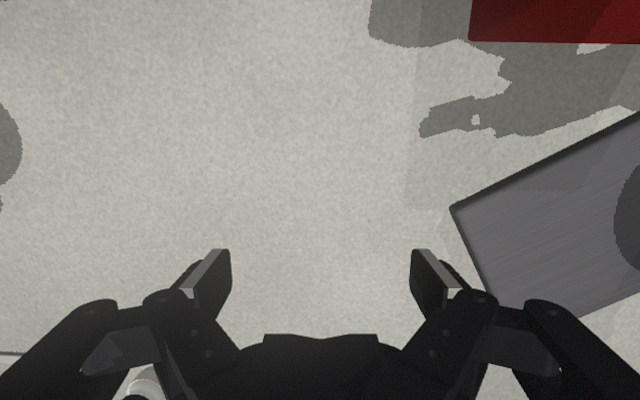

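The picture is unchanged because the rows were refused, so I'll test which row form is accepted.

```bash
python3 -m pendant '[{"dx":-0.03,"dy":-0.0267,"dz":0,"rx":0,"ry":0,"rz":0}]'; echo; python3 -m pendant '[{"dx":-0.03,"dy":-0.0267,"dz":0,"rx":0,"ry":0,"rz":0,"hand":0.085}]'
```

```text
clock: 0.38
position: [0.1652, 0.5277, 0.2308]
ee_rot: [-0.001, 0.125, 0.992, 0.002]
contact_force: [2.6, -0.2, 0.3]
width: 0.085
gripper_force: 0.0invalid input
```

All seven keys are needed.

```bash
python3 -m pendant '[{"dx":-0.03,"dy":-0.0267,"dz":0,"rx":0,"ry":0,"rz":0,"hand":0.085},{"dx":-0.03,"dy":-0.0267,"dz":0,"rx":0,"ry":0,"rz":0,"hand":0.085},{"dx":-0.03,"dy":-0.0267,"dz":0,"rx":0,"ry":0,"rz":0,"hand":0.085},{"dx":-0.03,"dy":-0.0267,"dz":0,"rx":0,"ry":0,"rz":0,"hand":0.085},{"dx":-0.03,"dy":-0.0267,"dz":0,"rx":0,"ry":0,"rz":0,"hand":0.085},{"dx":-0.03,"dy":-0.0267,"dz":0,"rx":0,"ry":0,"rz":0,"hand":0.085},{"dx":-0.03,"dy":-0.0267,"dz":0,"rx":0,"ry":0,"rz":0,"hand":0.085},{"dx":-0.03,"dy":-0.0267,"dz":0,"rx":0,"ry":0,"rz":0,"hand":0.085},{"dx":-0.03,"dy":-0.0267,"dz":0,"rx":0,"ry":0,"rz":0,"hand":0.085},{"dx":-0.03,"dy":-0.0267,"dz":0,"rx":0,"ry":0,"rz":0,"hand":0.085},{"dx":-0.03,"dy":-0.0267,"dz":0,"rx":0,"ry":0,"rz":0,"hand":0.085},{"dx":-0.03,"dy":-0.0267,"dz":0,"rx":0,"ry":0,"rz":0,"hand":0.085}]'
python3 -m pendant '[{"dx":-0.03,"dy":-0.0267,"dz":0,"rx":0,"ry":0,"rz":0,"hand":0.085},{"dx":-0.03,"dy":-0.0267,"dz":0,"rx":0,"ry":0,"rz":0,"hand":0.085},{"dx":-0.03,"dy":-0.0267,"dz":0,"rx":0,"ry":0,"rz":0,"hand":0.085},{"dx":-0.03,"dy":-0.0267,"dz":0,"rx":0,"ry":0,"rz":0,"hand":0.085},{"dx":0,"dy":0,"dz":0,"rx":0,"ry":0,"rz":7,"hand":0.085},{"dx":0,"dy":0,"dz":0,"rx":0,"ry":0,"rz":7,"hand":0.085},{"dx":0,"dy":0,"dz":0,"rx":0,"ry":0,"rz":7,"hand":0.085},{"dx":0,"dy":0,"dz":0,"rx":0,"ry":0,"rz":7,"hand":0.085},{"dx":0,"dy":0,"dz":0,"rx":0,"ry":0,"rz":7,"hand":0.085},{"dx":0,"dy":0,"dz":0,"rx":0,"ry":0,"rz":7,"hand":0.085},{"dx":0,"dy":0,"dz":0,"rx":0,"ry":0,"rz":7,"hand":0.085},{"dx":0,"dy":0,"dz":0,"rx":0,"ry":0,"rz":7,"hand":0.085}]'
python3 -m pendant '[{"dx":0,"dy":0,"dz":0,"rx":0,"ry":0,"rz":7,"hand":0.085},{"dx":0,"dy":0,"dz":0,"rx":0,"ry":0,"rz":7,"hand":0.085},{"dx":0,"dy":0,"dz":0,"rx":0,"ry":0,"rz":7,"hand":0.085},{"dx":0,"dy":0,"dz":0,"rx":0,"ry":0,"rz":7,"hand":0.085},{"dx":0,"dy":0,"dz":0,"rx":0,"ry":0,"rz":7,"hand":0.085},{"dx":0,"dy":0,"dz":0,"rx":0,"ry":0,"rz":7,"hand":0.085},{"dx":0,"dy":0,"dz":0,"rx":0,"ry":0,"rz":0,"hand":0.085},{"dx":0,"dy":0,"dz":0,"rx":0,"ry":0,"rz":0,"hand":0.085}]'
python3 - <<'E'
from h import *
go(545,-45,250,67)
d,T=cam("wrist"); cv2.imwrite("pics/w2.png",d["frame"][:,:,::-1])
print(w2p(d,T,[[.5583,-.0237,.1],[.5907,.044,.072]]))
E
```

```text
clock: 1.38
position: [0.4356, 0.1204, 0.2316]
ee_rot: [0.0, 0.127, 0.992, 0.0]
contact_force: [1.3, 0.4, -0.7]
width: 0.0853
gripper_force: 0.0
clock: 2.38
position: [0.524, -0.0113, 0.2312]
ee_rot: [-0.0, 0.58, 0.814, 0.0]
contact_force: [0.1, -0.2, -0.5]
width: 0.0848
gripper_force: 0.0
clock: 3.05
position: [0.524, -0.0113, 0.2312]
ee_rot: [-0.0, 0.831, 0.556, -0.0]
contact_force: [-0.7, 0.2, 0.2]
width: 0.085
gripper_force: 0.0
shift-now mm [-23.1  32.3 -18.8] | shift-after-turn [-22.8  32.5 -18.8] turn deg [-0.01 -0.    0.58] yaw 67.6 q6 0.24 pos [524.  -11.3 231.2]
[[358.34385331 193.50928618]
 [361.68495782 111.72398085]]
```

View pics/w2.png

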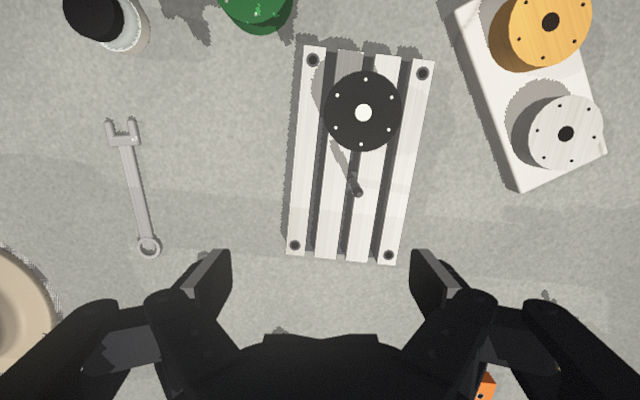

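The wrist view shows the stud tip at about (357,193) and the blank's bore at (363,113), within 1–2 px of the predictions. Next is the blue packer.

Run:
```python
from h import *
d,T=cam("wrist");f=d["frame"]
g=cv2.cvtColor(f,cv2.COLOR_RGB2GRAY)[100:126,350:377]
m=cv2.moments((g>150).astype(np.uint8)); c=(350+m['m10']/m['m00'],100+m['m01']/m['m00'])
B=p2w(d,T,[c],.072)[0]*1000; S=p2w(d,T,[(357.5,193)],.1)[0]*1000
print(c,B,S,np.hypot(*(S-B)[:2]),np.degrees(np.arctan2(*(S-B)[1::-1])))
cv2.imwrite("pics/stud.png",cv2.resize(f[150:230,310:410],None,fx=5,fy=5,interpolation=cv2.INTER_CUBIC)[:,:,::-1])
# blue from top with edges: crop
t,Tt=cam("top"); cr=cv2.resize(t["frame"][155:190,410:455],None,fx=10,fy=10,interpolation=cv2.INTER_CUBIC)
cv2.imwrite("pics/blue.png",cr[:,:,::-1])
go(630,-260,180,67)
```

```text
(362.9033613445378, 112.02100840336135) [591.75307328  43.26455794  72.        ] [557.77421935 -22.95287563 100.        ] 74.42654783401782 -117.16420091056062
shift-now mm [-189.2  193.    51.3] | shift-after-turn [-187.5  194.7   51.3] turn deg [ 0.   -0.    0.51] yaw 67.5 q6 0.24 pos [524.1 -11.4 231.3]
```

View pics/stud.png

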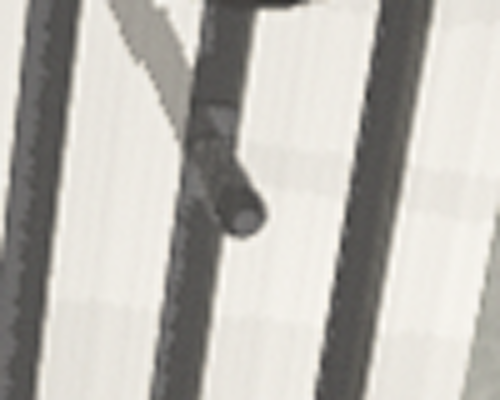

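The stud tip centre is at crop (247,218), i.e. pixel (359,193), which puts it at about (558.8,-23.6) mm. Moving to the blue packer.

```bash
python3 -m pendant '[{"dx":-0.027,"dy":0.0276,"dz":0.007,"rx":0,"ry":0,"rz":0,"hand":0.085},{"dx":-0.027,"dy":0.0276,"dz":0.007,"rx":0,"ry":0,"rz":0,"hand":0.085},{"dx":-0.027,"dy":0.0276,"dz":0.007,"rx":0,"ry":0,"rz":0,"hand":0.085},{"dx":-0.027,"dy":0.0276,"dz":0.007,"rx":0,"ry":0,"rz":0,"hand":0.085},{"dx":-0.027,"dy":0.0276,"dz":0.007,"rx":0,"ry":0,"rz":0,"hand":0.085},{"dx":-0.027,"dy":0.0276,"dz":0.007,"rx":0,"ry":0,"rz":0,"hand":0.085},{"dx":-0.027,"dy":0.0276,"dz":0.007,"rx":0,"ry":0,"rz":0,"hand":0.085},{"dx":0,"dy":0,"dz":0,"rx":0,"ry":0,"rz":0,"hand":0.085},{"dx":0,"dy":0,"dz":0,"rx":0,"ry":0,"rz":0,"hand":0.085}]'
python3 - <<'E'
from h import *
d,T=cam("wrist"); cv2.imwrite("pics/w3.png",d["frame"][:,:,::-1])
m=mask(d["frame"],(100,120,40),(125,255,255)); print(rect(d,T,blob(m),.024)); print(blob(m)[:,0].mean(0))
E
```

```text
clock: 3.95
position: [0.6298, -0.2621, 0.1804]
ee_rot: [-0.001, 0.832, 0.554, -0.0]
contact_force: [-0.3, 0.3, 0.3]
width: 0.0847
gripper_force: 0.0
(array([ 939.6, -313.1]), array([221.9,  26.4]), 89.8)
[630.49579832 103.53781513]
```

View pics/w3.png

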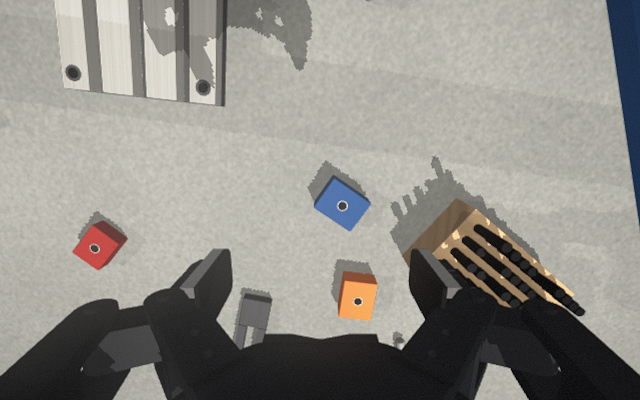

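Blue top face centre is at (342,206), red at (95,248), and the orange decoy at (358,298). The drill block is to the right of blue, and the camera will turn away from it.

Run:
```python
from h import *
d,T=cam("wrist"); f=d["frame"]
hsv=cv2.cvtColor(f,cv2.COLOR_RGB2HSV)
print("blue V",hsv[195:215:6,325:360:8,2].ravel(), hsv[182:192:3,322:330:3])
for n,lo,hi,at,z in [("blue",(95,100,130),(125,255,255),(342,205),.024),("red",(0,100,150),(8,255,255),(95,248),.018)]:
    c=blob(mask(f,lo,hi),at); print(n,rect(d,T,c,z),cv2.minAreaRect(c)[0])
```

```text
blue V [176 175 175 173 145 173 174 178 173 173 172 175  66 170 174 172 169 169
 168 169] [[[ 35  12 127]
  [ 30  12 132]
  [ 45   8 124]]

 [[ 25  12 126]
  [ 26  14 132]
  [108  76  84]]

 [[ 25  12 126]
  [109  52  94]
  [109 102 107]]

 [[ 90   9 108]
  [108  72  89]
  [109 130 178]]]
blue (array([ 644.3, -286.2]), array([46.9, 36.9]), -57.3) (342.70806884765625, 206.14401245117188)
red (array([ 372.8, -228.1]), array([43.4, 33.6]), 25.3) (96.39485931396484, 248.4657745361328)
```

Run:
```python
from h import *
go(643.7,-286,60,122.7)
```

```text
shift-now mm [-19.1  23.5 121.8] | shift-after-turn [-30.   -2.3 121.9] turn deg [-5.000e-02 -9.000e-02 -5.528e+01] yaw 67.4 q6 -0.1 pos [ 629.4 -259.5  181.9]
```

```bash
python3 -m pendant '[{"dx":-0.019,"dy":0.0235,"dz":0,"rx":0,"ry":0,"rz":0,"hand":0.085},{"dx":0,"dy":0,"dz":0.015,"rx":0,"ry":0,"rz":-6.9,"hand":0.085},{"dx":0,"dy":0,"dz":0.015,"rx":0,"ry":0,"rz":-6.9,"hand":0.085},{"dx":0,"dy":0,"dz":0.015,"rx":0,"ry":0,"rz":-6.9,"hand":0.085},{"dx":0,"dy":0,"dz":0.015,"rx":0,"ry":0,"rz":-6.9,"hand":0.085},{"dx":0,"dy":0,"dz":0.015,"rx":0,"ry":0,"rz":-6.9,"hand":0.085},{"dx":0,"dy":0,"dz":0.015,"rx":0,"ry":0,"rz":-6.9,"hand":0.085},{"dx":0,"dy":0,"dz":0.015,"rx":0,"ry":0,"rz":-6.9,"hand":0.085},{"dx":0,"dy":0,"dz":0.015,"rx":0,"ry":0,"rz":-6.9,"hand":0.085},{"dx":0,"dy":0,"dz":0,"rx":0,"ry":0,"rz":0,"hand":0.085},{"dx":0,"dy":0,"dz":0,"rx":0,"ry":0,"rz":0,"hand":0.085}]'
python3 - <<'E'
from h import *
go(643.7,-286,5,122.7)
d,T=cam("wrist"); cv2.imwrite("pics/w4.png",d["frame"][:,:,::-1])
c=blob(mask(d["frame"],(95,100,130),(125,255,255))); print(rect(d,T,c,.024),cv2.minAreaRect(c)[0])
E
```

```text
clock: 4.97
position: [0.6437, -0.2849, 0.0625]
ee_rot: [-0.001, 0.481, 0.877, 0.0]
contact_force: [0.3, 0.5, 0.5]
width: 0.0854
gripper_force: 0.0
shift-now mm [-1.  -0.6 57.5] | shift-after-turn [-0.9 -0.6 57.5] turn deg [-0.02 -0.08 -0.17] yaw 122.5 q6 -1.08 pos [ 643.7 -284.9   62.5]
(array([ 644.3, -286.3]), array([46. , 37.4]), -57.4) (319.5, 229.5)
```

View pics/w4.png

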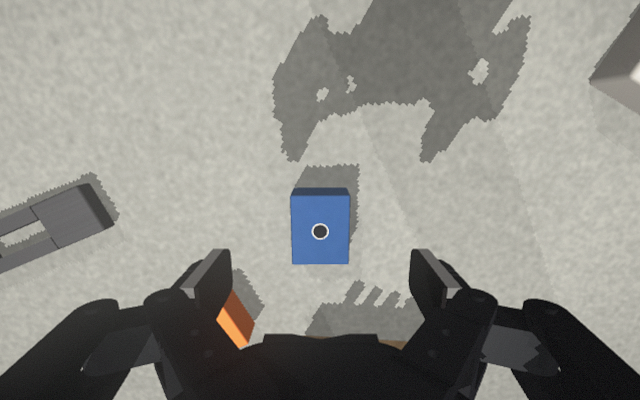

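Blue is centred between the fingers at (320,231), and the orange decoy is well behind the left finger. Descend, grip and lift.

```bash
python3 -m pendant '[{"dx":-0.001,"dy":-0.0005,"dz":0.028,"rx":0,"ry":0,"rz":0,"hand":0.085},{"dx":0,"dy":0,"dz":0.02,"rx":0,"ry":0,"rz":0,"hand":0.085},{"dx":0,"dy":0,"dz":0.009,"rx":0,"ry":0,"rz":0,"hand":0.085},{"dx":0,"dy":0,"dz":0,"rx":0,"ry":0,"rz":0,"hand":0.03},{"dx":0,"dy":0,"dz":0,"rx":0,"ry":0,"rz":0,"hand":0.02},{"dx":0,"dy":0,"dz":0,"rx":0,"ry":0,"rz":0,"hand":0.02},{"dx":0,"dy":0,"dz":0,"rx":0,"ry":0,"rz":0,"hand":0.02},{"dx":0,"dy":0,"dz":0,"rx":0,"ry":0,"rz":0,"hand":0.02},{"dx":0,"dy":0,"dz":0,"rx":0,"ry":0,"rz":0,"hand":0.02},{"dx":0,"dy":0,"dz":0,"rx":0,"ry":0,"rz":0,"hand":0.02}]' 40
python3 - <<'E'
from h import *
go(643.7,-286,5,122.7)
E
```

```text
clock: 5.85
position: [0.6457, -0.2884, 0.0074]
ee_rot: [0.002, 0.48, 0.877, 0.0]
contact_force: [-0.4, 0.4, 6.5]
width: 0.0369
gripper_force: 42.8
shift-now mm [ 3.1 -0.4  2.4] | shift-after-turn [ 3.1 -0.4  2.4] turn deg [ 0.12  0.19 -0.11] yaw 122.6 q6 -1.09 pos [ 645.7 -288.4    7.4]
```

```bash
python3 -m pendant '[{"dx":0,"dy":0,"dz":-0.02,"rx":0,"ry":0,"rz":0,"hand":0.02},{"dx":0,"dy":0,"dz":-0.035,"rx":0,"ry":0,"rz":0,"hand":0.02},{"dx":0,"dy":0,"dz":-0.04,"rx":0,"ry":0,"rz":0,"hand":0.02},{"dx":0,"dy":0,"dz":-0.04,"rx":0,"ry":0,"rz":0,"hand":0.02},{"dx":0,"dy":0,"dz":0,"rx":0,"ry":0,"rz":0,"hand":0.02},{"dx":0,"dy":0,"dz":0,"rx":0,"ry":0,"rz":0,"hand":0.02}]'
python3 - <<'E'
from h import *
go(536.2,-70.4,140,64.2)
s=manip.get_state();d,T=cam("wrist"); cv2.imwrite("pics/w5.png",d["frame"][:,:,::-1])
M=rot(s["ee_rot"]).as_matrix(); print(s["width"],s["gripper_force"])
c=blob(mask(d["frame"],(95,100,130),(125,255,255))); print(cv2.minAreaRect(c))
for z in(15,20,25): 
    r=rect(d,T,c,s["position"][2]+z/1000); print(z,r,M.T@(np.r_[r[0],0]-s["position"]*1000*[1,1,0]))
E
```

```text
clock: 6.35
position: [0.6459, -0.2887, 0.1439]
ee_rot: [0.003, 0.48, 0.877, -0.0]
contact_force: [-0.5, 0.3, -2.3]
width: 0.0367
gripper_force: 42.0
shift-now mm [243.   25.2   2.5] | shift-after-turn [ 148.8 -193.7    3.9] turn deg [ 0.34  0.22 58.4 ] yaw 122.6 q6 -1.09 pos [ 645.9 -288.7  143.9]
0.03671839704195984 41.96326553821564
((321.5, 261.5), (91.0, 79.0), 90.0)
15 (array([ 645.1, -287.1]), array([47.2, 37.4]), -57.8) [ 1.71575013  0.19922077 -0.00969592]
20 (array([ 643.7, -285. ]), array([45.4, 35.9]), -57.8) [ 4.23912942  0.15104058 -0.02504477]
25 (array([ 642.3, -282.9]), array([43.5, 34.4]), -57.8) [ 6.76250872  0.10286038 -0.04039362]
```

View pics/w5.png

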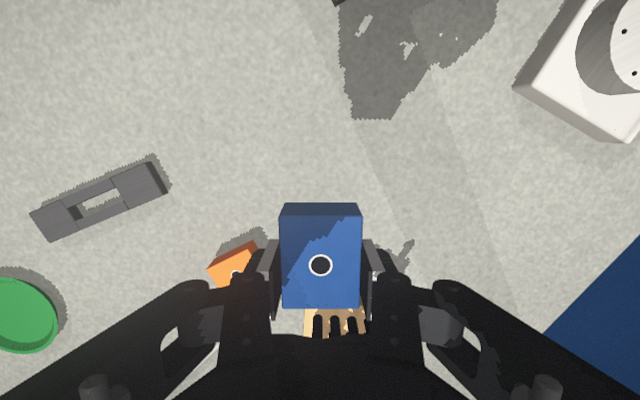

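Blue is held squarely, with its top face centred at (321,263).

```bash
python3 -m pendant '[{"dx":0.04,"dy":0.0042,"dz":0,"rx":0,"ry":0,"rz":0,"hand":0.02},{"dx":0.04,"dy":0.0042,"dz":0,"rx":0,"ry":0,"rz":0,"hand":0.02},{"dx":0.04,"dy":0.0042,"dz":0,"rx":0,"ry":0,"rz":0,"hand":0.02},{"dx":0.04,"dy":0.0042,"dz":0,"rx":0,"ry":0,"rz":6.5,"hand":0.02},{"dx":0.037,"dy":-0.01,"dz":0,"rx":0,"ry":0,"rz":6.5,"hand":0.02},{"dx":0.037,"dy":-0.01,"dz":0,"rx":0,"ry":0,"rz":6.5,"hand":0.02},{"dx":0,"dy":0,"dz":0,"rx":0,"ry":0,"rz":6.5,"hand":0.02},{"dx":0,"dy":0,"dz":0,"rx":0,"ry":0,"rz":6.5,"hand":0.02},{"dx":0,"dy":0,"dz":0,"rx":0,"ry":0,"rz":6.5,"hand":0.02},{"dx":0,"dy":0,"dz":0,"rx":0,"ry":0,"rz":6.5,"hand":0.02},{"dx":0,"dy":0,"dz":0,"rx":0,"ry":0,"rz":6.5,"hand":0.02},{"dx":0,"dy":0,"dz":0,"rx":0,"ry":0,"rz":6.4,"hand":0.02}]';python3 -m pendant '[{"dx":0,"dy":0,"dz":0,"rx":0,"ry":0,"rz":0,"hand":0.02},{"dx":0,"dy":0,"dz":0,"rx":0,"ry":0,"rz":0,"hand":0.02}]'
python3 - <<'E'
from h import *
go(535.2,-72.5,100,64.2)
E
```

```text
clock: 7.4
position: [0.5232, -0.0829, 0.1378]
ee_rot: [-0.002, 0.849, 0.529, -0.002]
contact_force: [-0.3, 0.0, -1.4]
width: 0.0372
gripper_force: 41.9
clock: 7.57
position: [0.5238, -0.0832, 0.1385]
ee_rot: [-0.002, 0.846, 0.533, -0.001]
contact_force: [-0.3, 0.9, -2.1]
width: 0.0371
gripper_force: 41.9
shift-now mm [14.6  5.8 38.4] | shift-after-turn [14.6  5.6 38.5] turn deg [-0.23  0.04  0.16] yaw 64.4 q6 0.16 pos [523.8 -83.2 138.5]
```

```bash
python3 -m pendant '[{"dx":0.0146,"dy":0.0057,"dz":0,"rx":-0.2,"ry":0,"rz":0.2,"hand":0.02},{"dx":0,"dy":0,"dz":0.03,"rx":0,"ry":0,"rz":0,"hand":0.02},{"dx":0,"dy":0,"dz":0.03,"rx":0,"ry":0,"rz":0,"hand":0.02},{"dx":0,"dy":0,"dz":0,"rx":0,"ry":0,"rz":0,"hand":0.02},{"dx":0,"dy":0,"dz":0,"rx":0,"ry":0,"rz":0,"hand":0.02}]';python3 - <<'E'
from h import *
go(535.2,-72.5,38,64.2)
d,T=cam("wrist"); cv2.imwrite("pics/w6.png",d["frame"][:,:,::-1])
print(w2p(d,T,[[.5588,-.0236,.1],[.5588,-.0236,.03],[.5913,.0436,.072]]))
E
```

```text
clock: 7.98
position: [0.5348, -0.0724, 0.0785]
ee_rot: [-0.001, 0.848, 0.531, -0.001]
contact_force: [-0.1, -0.1, -1.1]
width: 0.037
gripper_force: 41.8
shift-now mm [ 0.2  0.5 40.5] | shift-after-turn [ 0.1  0.4 40.5] turn deg [-0.14  0.06 -0.11] yaw 64.1 q6 0.19 pos [534.8 -72.4  78.5]
[[319.30217072 152.40238409]
 [320.01978713 141.79672079]
 [319.35886593 -29.58862904]]
```

View pics/w6.png

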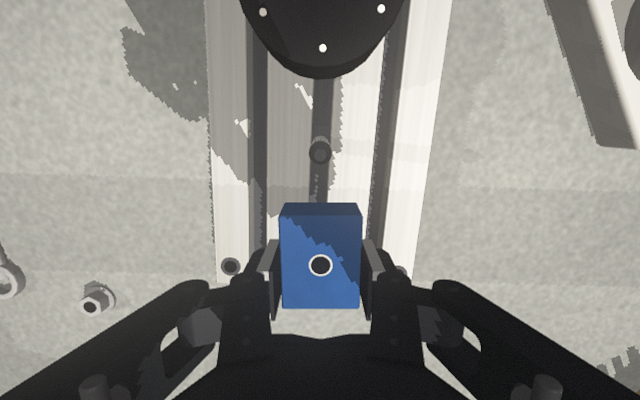

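Blue, the stud at (320,152) and the blank are in line. Lower and release.

```bash
python3 -m pendant '[{"dx":0,"dy":0.0004,"dz":0.025,"rx":-0.1,"ry":0,"rz":0,"hand":0.02},{"dx":0,"dy":0,"dz":0.012,"rx":0,"ry":0,"rz":0,"hand":0.02},{"dx":0,"dy":0,"dz":0.0035,"rx":0,"ry":0,"rz":0,"hand":0.02},{"dx":0,"dy":0,"dz":0,"rx":0,"ry":0,"rz":0,"hand":0.02},{"dx":0,"dy":0,"dz":0,"rx":0,"ry":0,"rz":0,"hand":0.02}]'
```

```text
clock: 8.45
position: [0.5386, -0.0736, 0.0412]
ee_rot: [0.003, 0.848, 0.53, 0.002]
contact_force: [-0.2, -0.2, -2.1]
width: 0.0369
gripper_force: 41.9
```

```bash
for i in 1 2; do python3 -m pendant '[{"dx":0,"dy":0,"dz":0,"rx":0,"ry":0,"rz":0,"hand":0.02}]'; done;  python3 -m pendant '[{"dx":0,"dy":0,"dz":0.002,"rx":0,"ry":0,"rz":0,"hand":0.02},{"dx":0,"dy":0,"dz":0,"rx":0,"ry":0,"rz":0,"hand":0.02}]'
```

```text
clock: 8.53
position: [0.5387, -0.0736, 0.0413]
ee_rot: [0.003, 0.848, 0.53, 0.003]
contact_force: [0.6, -0.1, -1.8]
width: 0.0372
gripper_force: 41.9
clock: 8.62
position: [0.5384, -0.0735, 0.0411]
ee_rot: [0.003, 0.848, 0.53, 0.002]
contact_force: [0.0, 0.6, -1.0]
width: 0.037
gripper_force: 41.9
clock: 8.78
position: [0.5375, -0.0733, 0.0381]
ee_rot: [0.002, 0.848, 0.53, 0.002]
contact_force: [-0.1, 0.2, -1.2]
width: 0.0373
gripper_force: 41.9
```

```bash
python3 -m pendant '[{"dx":0,"dy":-0.0022,"dz":-0.001,"rx":-0.2,"ry":0.2,"rz":0,"hand":0.02},{"dx":0,"dy":0,"dz":0.0015,"rx":0,"ry":0,"rz":0,"hand":0.02},{"dx":0,"dy":0,"dz":0,"rx":0,"ry":0,"rz":0,"hand":0.02}]'
python3 - <<'E'
from h import *
go(535.2,-72.5,37,64.2)
E
```

```text
clock: 9.03
position: [0.535, -0.0721, 0.0375]
ee_rot: [0.003, 0.848, 0.53, 0.004]
contact_force: [-1.7, 0.3, 0.7]
width: 0.0369
gripper_force: 42.2
shift-now mm [-0.3  0.3  0.5] | shift-after-turn [-0.3  0.3  0.5] turn deg [ 0.47 -0.21 -0.2 ] yaw 64.0 q6 0.19 pos [535.  -72.1  37.5]
```

```bash
python3 -m pendant '[{"dx":0,"dy":0,"dz":0.0005,"rx":0,"ry":0,"rz":0,"hand":0.02},{"dx":0,"dy":0,"dz":0,"rx":0,"ry":0,"rz":0,"hand":0.045},{"dx":0,"dy":0,"dz":0,"rx":0,"ry":0,"rz":0,"hand":0.065},{"dx":0,"dy":0,"dz":0,"rx":0,"ry":0,"rz":0,"hand":0.065},{"dx":0,"dy":0,"dz":0,"rx":0,"ry":0,"rz":0,"hand":0.065},{"dx":0,"dy":0,"dz":-0.03,"rx":0,"ry":0,"rz":0,"hand":0.065},{"dx":0,"dy":0,"dz":-0.04,"rx":0,"ry":0,"rz":0,"hand":0.085},{"dx":0,"dy":0,"dz":-0.04,"rx":0,"ry":0,"rz":0,"hand":0.085},{"dx":0,"dy":0,"dz":0,"rx":0,"ry":0,"rz":0,"hand":0.085},{"dx":0,"dy":0,"dz":0,"rx":0,"ry":0,"rz":0,"hand":0.085}]'
python3 - <<'E'
from h import *
d,T=cam("wrist"); c=blob(mask(d["frame"],(95,100,100),(125,255,255)))
r=cv2.minAreaRect(c); print(r, rect(d,T,c,.054)); cv2.imwrite("pics/w7.png",d["frame"][:,:,::-1])
go(372.7,-227.5,80,25.3)
E
```

```text
clock: 9.87
position: [0.5363, -0.0727, 0.1494]
ee_rot: [0.005, 0.848, 0.53, 0.006]
contact_force: [-0.2, -1.1, -1.0]
width: 0.0852
gripper_force: 0.0
((316.4999694824219, 201.49998474121094), (44.99999237060547, 54.99999237060547), -0.0) (array([536.6, -69.4]), array([47.1, 36.7]), 63.8)
shift-now mm [-210.8  -78.2   65.7] | shift-after-turn [-212.7   71.1   67.4] turn deg [ 0.5  -0.42 38.7 ] yaw 64.0 q6 0.19 pos [534.6 -72.3 147.4]
```

Blue was placed at (536.6,-69.4), yaw 63.8, against a target of (536.2,-70.4), yaw 64.2. Now the red packer.

```bash
python3 -m pendant '[{"dx":-0.035,"dy":-0.013,"dz":0,"rx":0.5,"ry":-0.4,"rz":0,"hand":0.085},{"dx":-0.035,"dy":-0.013,"dz":0,"rx":0,"ry":0,"rz":0,"hand":0.085},{"dx":-0.035,"dy":-0.013,"dz":0,"rx":0,"ry":0,"rz":0,"hand":0.085},{"dx":-0.035,"dy":-0.013,"dz":0,"rx":0,"ry":0,"rz":0,"hand":0.085},{"dx":-0.035,"dy":-0.013,"dz":0,"rx":0,"ry":0,"rz":0,"hand":0.085},{"dx":-0.035,"dy":-0.013,"dz":0,"rx":0,"ry":0,"rz":6.4,"hand":0.085},{"dx":0,"dy":0,"dz":0.013,"rx":0,"ry":0,"rz":6.4,"hand":0.085},{"dx":0,"dy":0,"dz":0.013,"rx":0,"ry":0,"rz":6.4,"hand":0.085},{"dx":0,"dy":0,"dz":0.013,"rx":0,"ry":0,"rz":6.4,"hand":0.085},{"dx":0,"dy":0,"dz":0.013,"rx":0,"ry":0,"rz":6.5,"hand":0.085},{"dx":0,"dy":0,"dz":0.013,"rx":0,"ry":0,"rz":6.5,"hand":0.085},{"dx":0,"dy":0,"dz":0,"rx":0,"ry":0,"rz":0,"hand":0.085}]'; python3 -m pendant '[{"dx":0,"dy":0,"dz":0,"rx":0,"ry":0,"rz":0,"hand":0.085}]'
python3 - <<'E'
from h import *
d,T=cam("wrist"); c=blob(mask(d["frame"],(0,100,150),(8,255,255)))
r=rect(d,T,c,.018);print(r,cv2.minAreaRect(c)); cv2.imwrite("pics/w8.png",d["frame"][:,:,::-1])
go(*r[0],4,25.3)
E
```

```text
clock: 10.92
position: [0.3693, -0.2248, 0.0785]
ee_rot: [-0.002, 0.976, 0.219, -0.004]
contact_force: [-0.5, 0.0, -0.5]
width: 0.085
gripper_force: 0.0
clock: 11.0
position: [0.3707, -0.2258, 0.0805]
ee_rot: [-0.001, 0.975, 0.221, -0.003]
contact_force: [0.5, -0.5, 0.2]
width: 0.0848
gripper_force: 0.0
(array([ 373.1, -228. ]), array([42.5, 33.6]), 25.6) ((324.0, 215.0), (56.0, 46.0), 90.0)
shift-now mm [ 1.1  2.1 77.3] | shift-after-turn [ 0.8  2.1 77.3] turn deg [-0.01  0.21  0.26] yaw 25.6 q6 0.42 pos [ 371.5 -226.4   81.3]
```

```bash
python3 -m pendant '[{"dx":0.001,"dy":0.002,"dz":0.03,"rx":0,"ry":0.2,"rz":0,"hand":0.085},{"dx":0,"dy":0,"dz":0.03,"rx":0,"ry":0,"rz":0,"hand":0.085},{"dx":0,"dy":0,"dz":0.016,"rx":0,"ry":0,"rz":0,"hand":0.085},{"dx":0,"dy":0,"dz":0,"rx":0,"ry":0,"rz":0,"hand":0.03},{"dx":0,"dy":0,"dz":0,"rx":0,"ry":0,"rz":0,"hand":0.02},{"dx":0,"dy":0,"dz":0,"rx":0,"ry":0,"rz":0,"hand":0.02},{"dx":0,"dy":0,"dz":0,"rx":0,"ry":0,"rz":0,"hand":0.02},{"dx":0,"dy":0,"dz":0,"rx":0,"ry":0,"rz":0,"hand":0.02},{"dx":0,"dy":0,"dz":0,"rx":0,"ry":0,"rz":0,"hand":0.02},{"dx":0,"dy":0,"dz":0,"rx":0,"ry":0,"rz":0,"hand":0.02}]' 40
python3 - <<'E'
from h import *
go(373.1,-228,4,25.6)
E
python3 -m pendant '[{"dx":0,"dy":0,"dz":-0.03,"rx":0,"ry":0,"rz":0,"hand":0.02},{"dx":0,"dy":0,"dz":-0.04,"rx":0,"ry":0,"rz":0,"hand":0.02},{"dx":0,"dy":0,"dz":-0.04,"rx":0,"ry":0,"rz":0,"hand":0.02},{"dx":0,"dy":0,"dz":-0.03,"rx":0,"ry":0,"rz":0,"hand":0.02},{"dx":0,"dy":0,"dz":0,"rx":0,"ry":0,"rz":0,"hand":0.02},{"dx":0,"dy":0,"dz":0,"rx":0,"ry":0,"rz":0,"hand":0.02}]'
python3 - <<'E'
from h import *
s=manip.get_state();d,T=cam("wrist"); cv2.imwrite("pics/w9.png",d["frame"][:,:,::-1])
M=rot(s["ee_rot"]).as_matrix()
c=blob(mask(d["frame"],(0,100,90),(8,255,255))); print(cv2.minAreaRect(c))
for z in(10,13,16): 
    r=rect(d,T,c,s["position"][2]+z/1000); print(z,r,M.T@(np.r_[r[0],0]-s["position"]*1000*[1,1,0]))
go(536.6,-69.4,140,63.8)
E
```

```text
clock: 11.88
position: [0.375, -0.2293, 0.0077]
ee_rot: [0.002, 0.975, 0.22, 0.002]
contact_force: [0.1, 1.1, 6.8]
width: 0.0328
gripper_force: 40.3
shift-now mm [-1.2 -2.   3.7] | shift-after-turn [-1.1 -2.   3.7] turn deg [ 0.3  -0.13 -0.18] yaw 25.4 q6 0.42 pos [ 375.  -229.3    7.7]
clock: 12.38
position: [0.3748, -0.2292, 0.1485]
ee_rot: [0.003, 0.975, 0.22, 0.002]
contact_force: [0.5, -0.5, -1.1]
width: 0.0329
gripper_force: 40.7
((320.0, 258.5), (89.0, 70.0), 90.0)
10 (array([ 376.3, -229.1]), array([47.5, 33.9]), 25.4) [1.40466444 0.57591389 0.00914788]
13 (array([ 377.6, -228.5]), array([46.4, 33.1]), 25.4) [2.83634811 0.59197459 0.01403895]
16 (array([ 378.9, -227.8]), array([45.3, 32.3]), 25.4) [4.31095557 0.51771787 0.01837169]
shift-now mm [215.4 -73.5   6.8] | shift-after-turn [214.4  76.2   6.8] turn deg [ 2.300e-01 -1.000e-02 -3.838e+01] yaw 25.4 q6 0.42 pos [ 373.6 -228.2  146.8]
```

Run:
```python
from h import *
s=manip.get_state();d,T=cam("wrist");f=d["frame"];M=rot(s["ee_rot"]).as_matrix()
hsv=cv2.cvtColor(f,cv2.COLOR_RGB2HSV)
print("V down col 300:",hsv[205:320:3,300,2]); print("S",hsv[205:320:3,300,1])
g=((hsv[225:300,300:340,1]<90)&(hsv[225:300,300:340,2]>130)).astype(np.uint8)
x,y,w,h=cv2.boundingRect(g); c=(300+x+(w-1)/2,225+y+(h-1)/2); print(c,w,h)
p=p2w(d,T,[c],s["position"][2]+.0103)[0]; print(M.T@((p-s["position"])*[1,1,0]*1000))
```

```text
V down col 300: [197 192 192 105 111 108 131 132 130 130 130 124 201 183 178 202 127 127
 130 129 128 201 194 192 203 208 209 210 207 207 209 209 209 188 193 190
 191 188 195]
S [ 16  16  13 124 122 125 138 145 147 147 149 146 169 167 169 172 159 163
 159 160 163 173 180 177 177 178 179 177 181 177 179 183 182  94  16  17
  16  16  16]
(320.0, 266.0) 23 21
[-1.40115174e+00  4.60648127e-01 -3.74434660e-04]
```

```bash
python3 -m pendant '[{"dx":0.036,"dy":-0.0122,"dz":0,"rx":0.2,"ry":0,"rz":0,"hand":0.02},{"dx":0.036,"dy":-0.0122,"dz":0,"rx":0,"ry":0,"rz":0,"hand":0.02},{"dx":0.036,"dy":-0.0122,"dz":0,"rx":0,"ry":0,"rz":0,"hand":0.02},{"dx":0.036,"dy":-0.0122,"dz":0,"rx":0,"ry":0,"rz":0,"hand":0.02},{"dx":0.036,"dy":-0.0122,"dz":0,"rx":0,"ry":0,"rz":0,"hand":0.02},{"dx":0.036,"dy":-0.0122,"dz":0,"rx":0,"ry":0,"rz":-6.4,"hand":0.02},{"dx":0,"dy":0,"dz":0.006,"rx":0,"ry":0,"rz":-6.4,"hand":0.02},{"dx":0,"dy":0,"dz":0.006,"rx":0,"ry":0,"rz":-6.4,"hand":0.02},{"dx":0,"dy":0,"dz":0.006,"rx":0,"ry":0,"rz":-6.4,"hand":0.02},{"dx":0,"dy":0,"dz":0.006,"rx":0,"ry":0,"rz":-6.4,"hand":0.02},{"dx":0,"dy":0,"dz":0.006,"rx":0,"ry":0,"rz":-6.4,"hand":0.02},{"dx":0,"dy":0,"dz":0.006,"rx":0,"ry":0,"rz":0,"hand":0.02}]'; python3 -m pendant '[{"dx":0,"dy":0,"dz":0.006,"rx":0,"ry":0,"rz":0,"hand":0.02},{"dx":0,"dy":0,"dz":0,"rx":0,"ry":0,"rz":0,"hand":0.02},{"dx":0,"dy":0,"dz":0,"rx":0,"ry":0,"rz":0,"hand":0.02}]'
python3 - <<'E'
from h import *
go(536.8,-68,63,63.8)
E
```

```text
clock: 13.48
position: [0.5359, -0.069, 0.1078]
ee_rot: [-0.002, 0.848, 0.529, -0.001]
contact_force: [0.2, -0.8, -1.1]
width: 0.0333
gripper_force: 40.7
clock: 13.73
position: [0.5367, -0.0694, 0.1034]
ee_rot: [-0.001, 0.849, 0.528, -0.0]
contact_force: [0.8, -0.4, -1.2]
width: 0.0325
gripper_force: 40.7
shift-now mm [ 1.2 -0.4 40.4] | shift-after-turn [ 1.2 -0.5 40.4] turn deg [-0.16 -0.06 -0.1 ] yaw 63.7 q6 0.2 pos [536.7 -69.4 103.4]
```

```bash
python3 -m pendant '[{"dx":0.0012,"dy":-0.0004,"dz":0.02,"rx":-0.2,"ry":0,"rz":0,"hand":0.02},{"dx":0,"dy":0,"dz":0.016,"rx":0,"ry":0,"rz":0,"hand":0.02},{"dx":0,"dy":0,"dz":0.002,"rx":0,"ry":0,"rz":0,"hand":0.02},{"dx":0,"dy":0,"dz":0,"rx":0,"ry":0,"rz":0,"hand":0.02},{"dx":0,"dy":0,"dz":0,"rx":0,"ry":0,"rz":0,"hand":0.02}]'
python3 - <<'E'
from h import *
go(536.8,-68,62,63.8)
E
```

```text
clock: 14.15
position: [0.5382, -0.0683, 0.067]
ee_rot: [0.001, 0.849, 0.528, 0.002]
contact_force: [-0.2, -0.3, -0.7]
width: 0.0326
gripper_force: 40.6
shift-now mm [-0.3 -1.5  5. ] | shift-after-turn [-0.3 -1.4  5. ] turn deg [ 0.23 -0.1  -0.03] yaw 63.8 q6 0.2 pos [538.2 -68.3  67. ]
```

```bash
python3 -m pendant '[{"dx":-0.0003,"dy":-0.0015,"dz":0.0035,"rx":0.2,"ry":-0.1,"rz":0,"hand":0.02},{"dx":0,"dy":0,"dz":0,"rx":0,"ry":0,"rz":0,"hand":0.02},{"dx":0,"dy":0,"dz":0,"rx":0,"ry":0,"rz":0,"hand":0.02}]'
python3 - <<'E'
from h import *
go(536.8,-68,62,63.8)
E
```

```text
clock: 14.4
position: [0.5364, -0.0678, 0.0634]
ee_rot: [0.0, 0.849, 0.528, 0.0]
contact_force: [0.2, -0.2, -1.2]
width: 0.0322
gripper_force: 40.6
shift-now mm [0.  0.4 1.4] | shift-after-turn [0.  0.4 1.4] turn deg [ 0.01  0.01 -0.  ] yaw 63.8 q6 0.2 pos [536.4 -67.8  63.4]
```

```bash
python3 -m pendant '[{"dx":0,"dy":0.0003,"dz":0.002,"rx":0,"ry":0,"rz":0,"hand":0.02},{"dx":0,"dy":0,"dz":0.0005,"rx":0,"ry":0,"rz":0,"hand":0.02},{"dx":0,"dy":0,"dz":0,"rx":0,"ry":0,"rz":0,"hand":0.02}]'
python3 - <<'E'
from h import *
go(536.8,-68,62,63.8)
E
```

```text
clock: 14.65
position: [0.537, -0.068, 0.0617]
ee_rot: [0.0, 0.849, 0.528, 0.0]
contact_force: [-2.1, 0.3, 6.6]
width: 0.0328
gripper_force: 41.5
shift-now mm [-0.1 -0.2 -0.3] | shift-after-turn [-0.1 -0.2 -0.3] turn deg [ 0.06 -0.    0.  ] yaw 63.8 q6 0.2 pos [537.  -68.   61.7]
```

Seated, with contact at the expected height. Release, lift and measure.

```bash
python3 -m pendant '[{"dx":0,"dy":0,"dz":-0.0005,"rx":0,"ry":0,"rz":0,"hand":0.045},{"dx":0,"dy":0,"dz":0,"rx":0,"ry":0,"rz":0,"hand":0.06},{"dx":0,"dy":0,"dz":0,"rx":0,"ry":0,"rz":0,"hand":0.065},{"dx":0,"dy":0,"dz":0,"rx":0,"ry":0,"rz":0,"hand":0.065},{"dx":0,"dy":0,"dz":-0.03,"rx":0,"ry":0,"rz":0,"hand":0.065},{"dx":0,"dy":0,"dz":-0.04,"rx":0,"ry":0,"rz":0,"hand":0.085},{"dx":0,"dy":0,"dz":-0.04,"rx":0,"ry":0,"rz":0,"hand":0.085},{"dx":-0.02,"dy":0,"dz":0,"rx":0,"ry":0,"rz":0,"hand":0.085},{"dx":0,"dy":0,"dz":0,"rx":0,"ry":0,"rz":0,"hand":0.085},{"dx":0,"dy":0,"dz":0,"rx":0,"ry":0,"rz":0,"hand":0.085}]'
python3 - <<'E'
from h import *
d,T=cam("wrist"); f=d["frame"]; cv2.imwrite("pics/w10.png",f[:,:,::-1])
c=blob(mask(f,(0,100,90),(8,255,255)));print("red",rect(d,T,c,.072),cv2.boundingRect(c))
c=blob(mask(f,(95,100,40),(125,255,255)));print("blue",cv2.boundingRect(c),rect(d,T,c,.054))
hsv=cv2.cvtColor(f,cv2.COLOR_RGB2HSV)
print("red col V",hsv[150:240:2,305,2])
go(468,-405,150,55)
E
```

```text
clock: 15.48
position: [0.5273, -0.086, 0.171]
ee_rot: [-0.0, 0.849, 0.528, -0.0]
contact_force: [-0.1, 0.4, -0.7]
width: 0.0849
gripper_force: 0.0
red (array([536.8, -68.8]), array([44.5, 32.7]), 63.4) (301, 154, 41, 54)Traceback (most recent call last):
  File "<stdin>", line 4, in <module>
  File "h.py", line 23, in blob
    if at is None: return max(c,key=cv2.contourArea)
                          ~~~^^^^^^^^^^^^^^^^^^^^^^^
ValueError: max() iterable argument is empty
```

View pics/w10.png

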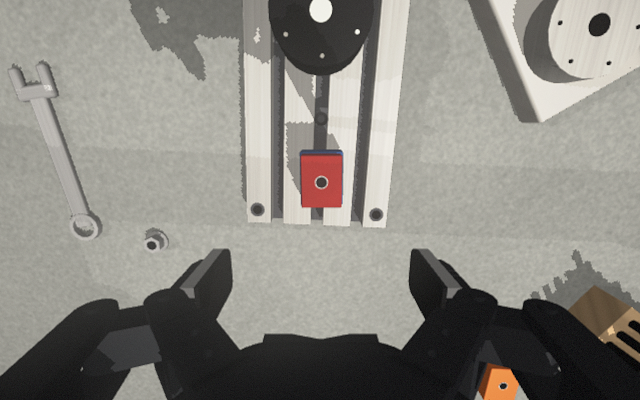

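Red sits squarely on blue at (321,183). The stud (320,118) and blank (320,11) are in line with it. Next is the strap.

Run:
```python
from h import *
go(468,-405,130,55)
```

```text
shift-now mm [-312.6   88.5   39.9] | shift-after-turn [-295.5  134.9   40.2] turn deg [-0.13  0.01  8.75] yaw 63.7 q6 0.17 pos [527.  -85.5 170.2]
```

```bash
python3 -m pendant '[{"dx":-0.039,"dy":0.011,"dz":0.005,"rx":0,"ry":0,"rz":0,"hand":0.085},{"dx":-0.039,"dy":0.011,"dz":0.005,"rx":0,"ry":0,"rz":0,"hand":0.085},{"dx":-0.039,"dy":0.011,"dz":0.005,"rx":0,"ry":0,"rz":0,"hand":0.085},{"dx":-0.039,"dy":0.011,"dz":0.005,"rx":0,"ry":0,"rz":0,"hand":0.085},{"dx":-0.039,"dy":0.011,"dz":0.005,"rx":0,"ry":0,"rz":0,"hand":0.085},{"dx":-0.039,"dy":0.011,"dz":0.005,"rx":0,"ry":0,"rz":0,"hand":0.085},{"dx":-0.039,"dy":0.011,"dz":0.005,"rx":0,"ry":0,"rz":0,"hand":0.085},{"dx":-0.039,"dy":0.011,"dz":0.005,"rx":0,"ry":0,"rz":0,"hand":0.085},{"dx":0,"dy":0,"dz":0,"rx":0,"ry":0,"rz":4.4,"hand":0.085},{"dx":0,"dy":0,"dz":0,"rx":0,"ry":0,"rz":4.4,"hand":0.085},{"dx":0,"dy":0,"dz":0,"rx":0,"ry":0,"rz":0,"hand":0.085},{"dx":0,"dy":0,"dz":0,"rx":0,"ry":0,"rz":0,"hand":0.085}]'
python3 - <<'E'
from h import *
d,T=cam("wrist"); f=d["frame"]; cv2.imwrite("pics/w11.png",f[:,:,::-1])
go(468,-405,130,55)
print(w2p(d,T,[[.468,-.405,.012]]))
g=cv2.cvtColor(f,cv2.COLOR_RGB2GRAY)
for r in (140,200,): print(r,g[r,250:400:4])
print(g[80:330:5,300]); print(g[80:330:5,345]);print(g[80:330:5,320])
E
```

```text
clock: 16.53
position: [0.4686, -0.4038, 0.1292]
ee_rot: [-0.002, 0.887, 0.463, -0.0]
contact_force: [0.8, 0.0, 0.9]
width: 0.0852
gripper_force: 0.0
shift-now mm [-1.6  0.1 -0.3] | shift-after-turn [-1.6  0.1 -0.3] turn deg [-0.16 -0.03  0.14] yaw 55.1 q6 -0.21 pos [ 468.8 -403.6  129.7]
[[320.4111401  200.40329133]]
140 [183 180 175 171 180 177 170 179 177 175 182 179 179 158 119 107 105 107
 105 106 106 103 104 109 105 170 174 174 177 177 176 176 176 177 177 181
 176 181]
200 [183 176 189 178 177 188 184 183 179 178 183 188 186 178 124 105 105 104
 167 162 115 106 105 106 139 166 162 170 179 177 176 182 172 179 181 183
 176 179]
[120 116 114 116 122 121 145 142 179 175 178 177 182 182 175 176 188 182
 174 183 180 181 179 182 182 187 175 190 178 183 176 178 183 180 184 182
 183 179 180 177 175 182 177 177 176 180 175 175 180 180]
[172 175 173 177 175 171 171 184 179 177 174 106 110 107 106 106 108 105
 103 104 105 105 104 110 109 117 122 122 127 132 141 135 148 153 168 172
 169 184 180 184 181 177 176 185 175 169 167 180 169 169]
[177 172 172 172 173 175 171 174 173 121 121 108 108 105 105 107 106 104
 108 100 152 156 180 174 172 173 175 174 171 114  93  98 105 104 107 105
 104 105 121 178 171 177 179 173 182 175 174 174 171 174]
```

View pics/w11.png

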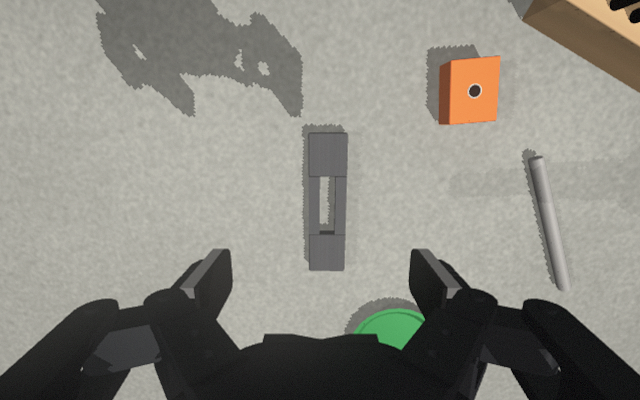

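The strap's top face corners are about (308,133), (347,132), (344,270) and (309,270), so it is nearly aligned with the tool.

Run:
```python
from h import *
d,T=cam("wrist"); f=d["frame"]
g=cv2.GaussianBlur(cv2.cvtColor(f,cv2.COLOR_RGB2GRAY),(1,5),0).astype(int)
for r in (150,165,190,215,245,260): print(r,g[r,300:314],g[r,338:352])
for c in (315,325,335): print(c,g[128:138,c],g[264:276,c])
w=p2w(d,T,[(308,132.5),(347,132),(344.3,270.3),(309,270.5)],.012)[:,:2]*1000
print(w, w.mean(0)); 
for i in range(4): v=w[(i+1)%4]-w[i]; print(np.hypot(*v),np.degrees(np.arctan2(v[1],v[0])))
```

```text
150 [176 172 157 142 118 119 119 108  88  99 108 106 106 105] [105 104 106 108 107 106 107 106 104 134 174 170 166 166]
165 [182 178 149 117 119 121 125 114  87  96 106 106 105 104] [105 106 108 106 107 107 107 104 113 148 169 168 170 169]
190 [180 180 177 149 117 119 119 120 114 105 105 105 106 106] [107 107 108 108 108 106 106 111 145 179 172 170 169 169]
215 [185 183 155 122 124 123 122 123 115 103 105 105 107 107] [107 106 105 108 107 108 104 129 172 169 171 170 170 169]
245 [177 178 177 167 132 121 122 123 112  89 106 106 104 103] [108 106 106 107 107 103 130 175 169 166 167 172 172 170]
260 [184 185 184 182 176 165 148 132 111  87 106 105 105 103] [108 107 108 107 106 109 140 172 169 167 169 170 171 171]
315 [120 121 120 111  98  93  99 105 107 107] [106 106 106 107 108 114 131 155 172 180 182 182]
325 [119 120 118 111 100  95 100 105 107 106] [107 107 106 107 108 116 135 159 174 177 176 176]
335 [123 122 119 110  98  92  97 103 105 105] [107 107 106 106 107 114 132 157 176 182 181 180]
[[ 493.6910117  -349.9310564 ]
 [ 521.20212312 -368.57077348]
 [ 447.37800004 -475.41791083]
 [ 419.23180947 -456.17257955]] [ 470.37573608 -412.52308006]
33.23101419668017 -34.11898050621156
129.87036578083845 -124.6418420656216
34.09678606655564 145.63711357128918
129.7360167332647 54.97536855778661
```

Run:
```python
from h import *
go(470.4,-412.5,40,55.2)
```

```text
shift-now mm [-6.5  6.4 90.1] | shift-after-turn [-6.4  6.2 90.1] turn deg [-0.12 -0.01 -0.07] yaw 55.1 q6 -0.21 pos [ 469.  -403.6  130.1]
```

```bash
python3 -m pendant '[{"dx":-0.0065,"dy":0.0063,"dz":0.03,"rx":-0.1,"ry":0,"rz":0,"hand":0.085},{"dx":0,"dy":0,"dz":0.035,"rx":0,"ry":0,"rz":0,"hand":0.085},{"dx":0,"dy":0,"dz":0.025,"rx":0,"ry":0,"rz":0,"hand":0.085},{"dx":0,"dy":0,"dz":0,"rx":0,"ry":0,"rz":0,"hand":0.065},{"dx":0,"dy":0,"dz":0,"rx":0,"ry":0,"rz":0,"hand":0.06},{"dx":0,"dy":0,"dz":0,"rx":0,"ry":0,"rz":0,"hand":0.06}]'
python3 - <<'E'
from h import *
d,T=cam("wrist"); f=d["frame"]; cv2.imwrite("pics/w12.png",f[:,:,::-1])
go(470.4,-412.5,3.5,55.2)
print(w2p(d,T,[[.4704,-.4125,.012]]))
g=cv2.cvtColor(f,cv2.COLOR_RGB2GRAY)
k=g[200]; print("row200",g[200,240:400:4]); print("row150",g[150,240:400:4])
E
```

```text
clock: 17.13
position: [0.4714, -0.414, 0.0423]
ee_rot: [0.002, 0.887, 0.462, 0.0]
contact_force: [1.0, 0.3, 0.5]
width: 0.0598
gripper_force: 0.0
shift-now mm [ 1.  -2.4 39.4] | shift-after-turn [ 0.9 -2.2 39.4] turn deg [ 0.29  0.07 -0.14] yaw 55.1 q6 -0.22 pos [ 471.7 -414.5   42.9]
[[316.39185351 232.18043421]]
row200 [207 210 208 206 204 205 212 210 196 206 134 138 122 118 119 121 104 203
 192 180 128 127  78  83  89  88 129 186 193 195 193 202 202 202 201 205
 212 207 208 208]
row150 [197 202 208 204 204 198 139 139 137 132 135 134  81  85  88 108 118  94
  86  84  86  87  85  83  89  86  77 194 187 192 200 199 199 200 205 202
 199 201 205 200]
```

```bash
python3 -m pendant '[{"dx":0.001,"dy":-0.0022,"dz":0.02,"rx":0.3,"ry":0,"rz":0,"hand":0.06},{"dx":0,"dy":0,"dz":0.014,"rx":0,"ry":0,"rz":0,"hand":0.06},{"dx":0,"dy":0,"dz":0.004,"rx":0,"ry":0,"rz":0,"hand":0.06},{"dx":0,"dy":0,"dz":0,"rx":0,"ry":0,"rz":0,"hand":0.06},{"dx":0,"dy":0,"dz":0,"rx":0,"ry":0,"rz":0,"hand":0.06}]' 60;  python3 - <<'E'
from h import *
go(470.4,-412.5,3.5,55.2)
E
```

```text
clock: 17.6
position: [0.4699, -0.4123, 0.0044]
ee_rot: [-0.0, 0.887, 0.462, -0.001]
contact_force: [-0.1, 0.2, 0.3]
width: 0.0601
gripper_force: 0.0
shift-now mm [0.1 0.5 0.9] | shift-after-turn [0.1 0.5 0.9] turn deg [-0.09  0.05 -0.18] yaw 55.0 q6 -0.22 pos [ 469.9 -412.3    4.4]
```

```bash
python3 -m pendant '[{"dx":0,"dy":0,"dz":0,"rx":0,"ry":0,"rz":0,"hand":0.03},{"dx":0,"dy":0,"dz":0,"rx":0,"ry":0,"rz":0,"hand":0.02},{"dx":0,"dy":0,"dz":0,"rx":0,"ry":0,"rz":0,"hand":0.02},{"dx":0,"dy":0,"dz":0,"rx":0,"ry":0,"rz":0,"hand":0.02},{"dx":0,"dy":0,"dz":0,"rx":0,"ry":0,"rz":0,"hand":0.02},{"dx":0,"dy":0,"dz":0,"rx":0,"ry":0,"rz":0,"hand":0.02}]' 60; python3 -m pendant '[{"dx":0,"dy":0,"dz":-0.02,"rx":0,"ry":0,"rz":0,"hand":0.02},{"dx":0,"dy":0,"dz":-0.03,"rx":0,"ry":0,"rz":0,"hand":0.02},{"dx":0,"dy":0,"dz":-0.035,"rx":0,"ry":0,"rz":0,"hand":0.02},{"dx":0,"dy":0,"dz":-0.035,"rx":0,"ry":0,"rz":0,"hand":0.02},{"dx":0,"dy":0,"dz":-0.035,"rx":0,"ry":0,"rz":0,"hand":0.02},{"dx":0,"dy":0,"dz":0,"rx":0,"ry":0,"rz":0,"hand":0.02},{"dx":0,"dy":0,"dz":0,"rx":0,"ry":0,"rz":0,"hand":0.02}]';  python3 - <<'E'
from h import *
d,T=cam("wrist"); f=d["frame"]; cv2.imwrite("pics/w13.png",f[:,:,::-1])
go(558.8,-23.6,160,64.2)
E
```

```text
clock: 18.1
position: [0.4697, -0.4123, 0.0045]
ee_rot: [-0.0, 0.887, 0.462, -0.001]
contact_force: [-1.2, 0.2, 6.2]
width: 0.0319
gripper_force: 60.0
clock: 18.68
position: [0.4704, -0.4127, 0.1601]
ee_rot: [0.001, 0.887, 0.462, -0.0]
contact_force: [-0.1, 0.4, -3.8]
width: 0.0322
gripper_force: 61.0
shift-now mm [ 369.1 -149.1   -1.7] | shift-after-turn [388.2 -88.1  -2.2] turn deg [-0.25 -0.01 -9.2 ] yaw 55.0 q6 -0.22 pos [ 469.2 -411.4  157.8]
```

```bash
python3 -m pendant '[{"dx":0.02,"dy":-0.008,"dz":0,"rx":-0.2,"ry":0,"rz":0,"hand":0.02},{"dx":0.0367,"dy":-0.0148,"dz":0,"rx":0,"ry":0,"rz":0,"hand":0.02},{"dx":0.0367,"dy":-0.0148,"dz":0,"rx":0,"ry":0,"rz":0,"hand":0.02},{"dx":0.0367,"dy":-0.0148,"dz":0,"rx":0,"ry":0,"rz":0,"hand":0.02},{"dx":0.0367,"dy":-0.0148,"dz":0,"rx":0,"ry":0,"rz":0,"hand":0.02},{"dx":0.0367,"dy":-0.0148,"dz":0,"rx":0,"ry":0,"rz":0,"hand":0.02},{"dx":0.0367,"dy":-0.0148,"dz":0,"rx":0,"ry":0,"rz":0,"hand":0.02},{"dx":0.0367,"dy":-0.0148,"dz":0,"rx":0,"ry":0,"rz":0,"hand":0.02},{"dx":0.0367,"dy":-0.0148,"dz":0,"rx":0,"ry":0,"rz":0,"hand":0.02},{"dx":0.0367,"dy":-0.0148,"dz":0,"rx":0,"ry":0,"rz":0,"hand":0.02},{"dx":0.019,"dy":-0.008,"dz":0,"rx":0,"ry":0,"rz":-4.6,"hand":0.02},{"dx":0,"dy":0,"dz":0,"rx":0,"ry":0,"rz":-4.6,"hand":0.02}]'; python3 -m pendant '[{"dx":0,"dy":0,"dz":0,"rx":0,"ry":0,"rz":0,"hand":0.02},{"dx":0,"dy":0,"dz":0,"rx":0,"ry":0,"rz":0,"hand":0.02}]';  python3 - <<'E'
from h import *
s=manip.get_state();d,T=cam("wrist"); f=d["frame"]; cv2.imwrite("pics/w14.png",f[:,:,::-1])
go(558.8,-23.6,110,64.2)
M=rot(s["ee_rot"]).as_matrix(); L=lambda x,y,z:s["position"]+M@np.array([x,y,z])/1000
pts={"front":(65,0,-7.5),"fl":(65,-17,-7.5),"fr":(65,17,-7.5),"slotF":(27,0,-7.5),"slotB":(-27,0,-7.5),"frontbot":(65,0,4.5)}
for k,v in pts.items(): print(k,np.round(w2p(d,T,[L(*v)]),1))
print("stud tip",w2p(d,T,[[.5588,-.0236,.1]]))
g=cv2.cvtColor(f,cv2.COLOR_RGB2GRAY); print(g[60:300:4,320]); print(g[150,240:400:4])
E
```

```text
clock: 19.73
position: [0.5578, -0.0184, 0.1549]
ee_rot: [-0.003, 0.845, 0.535, -0.001]
contact_force: [0.2, -0.7, -4.1]
width: 0.0316
gripper_force: 61.1
clock: 19.9
position: [0.5576, -0.0234, 0.1556]
ee_rot: [-0.002, 0.847, 0.531, -0.002]
contact_force: [-0.6, 0.2, -3.1]
width: 0.0317
gripper_force: 61.0
shift-now mm [ 0.8  0.8 46.1] | shift-after-turn [ 0.7  0.6 46.1] turn deg [-0.23  0.1  -0.12] yaw 64.1 q6 0.29 pos [557.9 -24.  156.1]
front [[319.  125.1]]
fl [[280.4 125. ]]
fr [[357.6 125.1]]
slotF [[319. 208.]]
slotB [[319.1 307.6]]
frontbot [[319.1 124.9]]
stud tip [[321.56258644 219.63501863]]
[ 60 238  84  60  59  57  59  56  60  58 251 249 249 243 249 253  57  78
  78  79  79  77  77  79  79  78  75  77  77  76  76  78  76  75  76  77
  76  67  64  64 111  89  59  59  60  56 100 103  99  98  95  40  51 160
  99  98  97  97 183 170]
[183 125 154 163 161 158 160 161 144  80  73  72  80  77  77  77  79  76
  76  76  77  75  76  83  92  77  81  81  82  76 231 109  78  81 124 227
 234 230 228 231]
```

```bash
python3 -m pendant '[{"dx":0.0008,"dy":0.0007,"dz":0.02,"rx":-0.2,"ry":0.1,"rz":0,"hand":0.02},{"dx":0,"dy":0,"dz":0.02,"rx":0,"ry":0,"rz":0,"hand":0.02},{"dx":0,"dy":0,"dz":0.004,"rx":0,"ry":0,"rz":0,"hand":0.02},{"dx":0,"dy":0,"dz":0,"rx":0,"ry":0,"rz":0,"hand":0.02},{"dx":0,"dy":0,"dz":0,"rx":0,"ry":0,"rz":0,"hand":0.02}]';  python3 - <<'E'
from h import *
s=manip.get_state();d,T=cam("wrist"); f=d["frame"]; cv2.imwrite("pics/w15.png",f[:,:,::-1])
go(558.8,-23.6,95,64.2)
print("stud tip",w2p(d,T,[[.5588,-.0236,.1]]))
g=cv2.cvtColor(f,cv2.COLOR_RGB2GRAY)
for r in range(210,320,8): print(r,g[r,292:350:3])
E
```

```text
clock: 20.37
position: [0.5602, -0.0241, 0.1139]
ee_rot: [0.001, 0.848, 0.531, 0.001]
contact_force: [0.8, 0.1, -3.2]
width: 0.032
gripper_force: 61.0
shift-now mm [-0.5 -2.1 19.5] | shift-after-turn [-0.5 -2.  19.5] turn deg [ 0.23 -0.1  -0.08] yaw 64.1 q6 0.28 pos [560.8 -24.  114.5]
stud tip [[316.56887006 243.78717789]]
210 [ 76  77  77  76  75 190 116  81  94  81 103 116 223 223 157  77  76  77
  76  78]
218 [106  98  82  75  73 128  96  76  75  73  76 156 229 229 128  75  76  75
  77  78]
226 [109 107 108 110 105 116  92  79  88  76  70 133 190 167 113  76  75  75
  79  78]
234 [105 108 106 105 110 113  72  61  63  63  59 112 153 159  76  73  76  74
  75  75]
242 [100 102 101 105 106  85  52  55  89  75  56  80 118 121  66  74  74  75
  74  76]
250 [102 101 100 101 101  59  59  56  72  57  54  59  58  57  56  69  67  70
  69  68]
258 [ 99 101 100 100 102  60  55  57  55  52  54  55  53  53  61  65  69  68
  68  70]
266 [ 99 101  98 101 102  57  54  55  53  52  52  52  55  52  70 101  94  65
  69  68]
274 [ 97  99  98  98 101  57  66  67  67  67  70 100 100  99  69 102 101 104
  92  97]
282 [104 101  98 102  98  61  64  90  63  64  89  99  98  98  73  99 102 102
 104 104]
290 [100  97 100  99  97  73  96 108 212 208 112  97  97 102  76 104 101 102
 104 104]
298 [ 98  98  94  96  98  58  46  48  50  47  46  43  48  44  81 102 102 101
 100 102]
306 [ 97  95  96  96  97  56  52  47  51  47  45  47  47  44  93 100 100 101
 101 102]
314 [ 93  92  92  95  96  98  96  99  97 100  98  96  97  95  95  98  98 100
 100 100]
```

The numeric check puts the stud tip at about (317,242) through the slot, against a predicted (316.6,243.8). The slot centre is at column 320.5, so I correct by −2 mm and lower.

```bash
python3 -m pendant '[{"dx":-0.0005,"dy":-0.002,"dz":0,"rx":0.2,"ry":-0.1,"rz":0,"hand":0.02},{"dx":0,"dy":0,"dz":0.009,"rx":0,"ry":0,"rz":0,"hand":0.02},{"dx":0,"dy":0,"dz":0,"rx":0,"ry":0,"rz":0,"hand":0.02},{"dx":0,"dy":0,"dz":0,"rx":0,"ry":0,"rz":0,"hand":0.02}]';  python3 - <<'E'
from h import *
s=manip.get_state();d,T=cam("wrist"); f=d["frame"]; cv2.imwrite("pics/w16.png",f[:,:,::-1])
go(558.8,-23.6,85,64.2)
print("stud tip",w2p(d,T,[[.5588,-.0236,.1]]))
E
```

```text
clock: 20.75
position: [0.5577, -0.0228, 0.1045]
ee_rot: [-0.001, 0.847, 0.531, -0.001]
contact_force: [0.9, -0.1, -3.3]
width: 0.0315
gripper_force: 61.0
shift-now mm [-0.4  1.  19.7] | shift-after-turn [-0.4  1.  19.7] turn deg [-0.05  0.02  0.  ] yaw 64.2 q6 0.28 pos [558.  -22.8 104.7]
stud tip [[321.64173668 250.70422054]]
```

```bash
python3 -m pendant '[{"dx":-0.0004,"dy":0.0008,"dz":0.008,"rx":0,"ry":0,"rz":0,"hand":0.02},{"dx":0,"dy":0,"dz":0.01,"rx":0,"ry":0,"rz":0,"hand":0.02},{"dx":0,"dy":0,"dz":0,"rx":0,"ry":0,"rz":0,"hand":0.02},{"dx":0,"dy":0,"dz":0,"rx":0,"ry":0,"rz":0,"hand":0.02}]';  python3 - <<'E'
from h import *
go(558.8,-23.6,77,64.2)
E
```

```text
clock: 21.13
position: [0.5578, -0.0234, 0.0857]
ee_rot: [-0.001, 0.847, 0.531, -0.001]
contact_force: [0.4, -0.2, -3.9]
width: 0.0319
gripper_force: 61.0
shift-now mm [0.3 1.  8.7] | shift-after-turn [0.3 1.  8.7] turn deg [-0.18  0.06  0.  ] yaw 64.2 q6 0.28 pos [557.8 -23.4  85.7]
```

```bash
python3 -m pendant '[{"dx":0,"dy":0.0005,"dz":0.006,"rx":-0.1,"ry":0,"rz":0,"hand":0.02},{"dx":0,"dy":0,"dz":0.002,"rx":0,"ry":0,"rz":0,"hand":0.02},{"dx":0,"dy":0,"dz":0,"rx":0,"ry":0,"rz":0,"hand":0.02}]';  python3 - <<'E'
from h import *
go(558.8,-23.6,76.5,64.2)
E
```

```text
clock: 21.38
position: [0.5587, -0.0237, 0.0782]
ee_rot: [0.0, 0.847, 0.531, -0.0]
contact_force: [-0.1, 0.0, -3.8]
width: 0.0319
gripper_force: 61.0
shift-now mm [0.2 0.  1.7] | shift-after-turn [0.2 0.  1.7] turn deg [-0.01  0.03 -0.  ] yaw 64.2 q6 0.28 pos [558.7 -23.7  78.2]
```

```bash
python3 -m pendant '[{"dx":0,"dy":0,"dz":0.0015,"rx":0,"ry":0,"rz":0,"hand":0.02},{"dx":0,"dy":0,"dz":0.0005,"rx":0,"ry":0,"rz":0,"hand":0.02},{"dx":0,"dy":0,"dz":0,"rx":0,"ry":0,"rz":0,"hand":0.02}]'
```

```text
clock: 21.63
position: [0.5592, -0.0238, 0.0769]
ee_rot: [0.001, 0.847, 0.531, 0.0]
contact_force: [-0.6, -0.1, -4.1]
width: 0.0318
gripper_force: 61.0
```

```bash
python3 -m pendant '[{"dx":0,"dy":0,"dz":0.001,"rx":0,"ry":0,"rz":0,"hand":0.02},{"dx":0,"dy":0,"dz":0,"rx":0,"ry":0,"rz":0,"hand":0.02}]';python3 -m pendant '[{"dx":0,"dy":0,"dz":0.0006,"rx":0,"ry":0,"rz":0,"hand":0.02},{"dx":0,"dy":0,"dz":0,"rx":0,"ry":0,"rz":0,"hand":0.02}]'
```

```text
clock: 21.8
position: [0.5594, -0.0239, 0.0766]
ee_rot: [0.001, 0.847, 0.531, 0.0]
contact_force: [-2.1, 0.2, 1.0]
width: 0.0322
gripper_force: 61.6
clock: 21.97
position: [0.5594, -0.0239, 0.0765]
ee_rot: [0.001, 0.847, 0.531, 0.001]
contact_force: [-3.6, -0.1, 5.5]
width: 0.0319
gripper_force: 62.1
```

The strap is seated at the expected height. Release and lift.

```bash
python3 -m pendant '[{"dx":0,"dy":0,"dz":-0.0006,"rx":0,"ry":0,"rz":0,"hand":0.04},{"dx":0,"dy":0,"dz":0,"rx":0,"ry":0,"rz":0,"hand":0.055},{"dx":0,"dy":0,"dz":0,"rx":0,"ry":0,"rz":0,"hand":0.06},{"dx":0,"dy":0,"dz":0,"rx":0,"ry":0,"rz":0,"hand":0.06},{"dx":0,"dy":0,"dz":-0.02,"rx":0,"ry":0,"rz":0,"hand":0.06},{"dx":0,"dy":0,"dz":-0.04,"rx":0,"ry":0,"rz":0,"hand":0.06},{"dx":0,"dy":0,"dz":-0.04,"rx":0,"ry":0,"rz":0,"hand":0.085},{"dx":-0.03,"dy":0,"dz":-0.01,"rx":0,"ry":0,"rz":0,"hand":0.085},{"dx":0,"dy":0,"dz":0,"rx":0,"ry":0,"rz":0,"hand":0.085},{"dx":0,"dy":0,"dz":0,"rx":0,"ry":0,"rz":0,"hand":0.085}]';  python3 - <<'E'
from h import *
s=manip.get_state();d,T=cam("wrist"); f=d["frame"]; cv2.imwrite("pics/w17.png",f[:,:,::-1])
u=np.array([np.cos(np.radians(64.2)),np.sin(np.radians(64.2)),0]);v=np.array([u[1],-u[0],0]);S=np.array([.5588,-.0236,.084])
for a,b in((65,17),(65,-17),(-65,17),(-65,-17),(27,0),(-27,0),(0,7),(0,-7)): print(a,b,np.round(w2p(d,T,[S+u*a/1000+v*b/1000]),1))
print("tip",w2p(d,T,[[.5588,-.0236,.1]]))
c=np.round(w2p(d,T,[S]))[0].astype(int)
cr=cv2.resize(f[max(0,c[1]-120):c[1]+120,c[0]-130:c[0]+130],None,fx=2.4,fy=2.4,interpolation=cv2.INTER_CUBIC); cv2.imwrite("pics/w17c.png",cr[:,:,::-1]); print(c)
t,Tt=cam("top"); print("washer top",rect(t,Tt,blob(mask(t["frame"],(12,110,90),(28,255,255)),(208,205)),.008))
go(614,283,120,100); print(s["position"])
E
```

```text
clock: 22.8
position: [0.5462, -0.0516, 0.1869]
ee_rot: [0.001, 0.848, 0.531, 0.001]
contact_force: [0.2, -0.7, 0.6]
width: 0.085
gripper_force: 0.0
65 17 [[340.   83.1]]
65 -17 [[295.9  83.2]]
-65 17 [[337.6 240.4]]
-65 -17 [[299.2 240.5]]
27 0 [[318.1 133.7]]
-27 0 [[318.3 198.8]]
0 7 [[326.7 167.2]]
0 -7 [[309.8 167.2]]
tip [[318.13323093 170.12327212]]
[318 167]
washer top (array([614. , 283.5]), array([30.4, 28.2]), 84.0)
shift-now mm [330.  -83.6  65. ] | shift-after-turn [316.5 125.3  65. ] turn deg [-3.000e-02 -1.000e-02 -3.583e+01] yaw 64.2 q6 0.23 pos [545.5 -50.4 185. ]
[ 0.54619935 -0.05156277  0.18685338]
```

View pics/w17c.png

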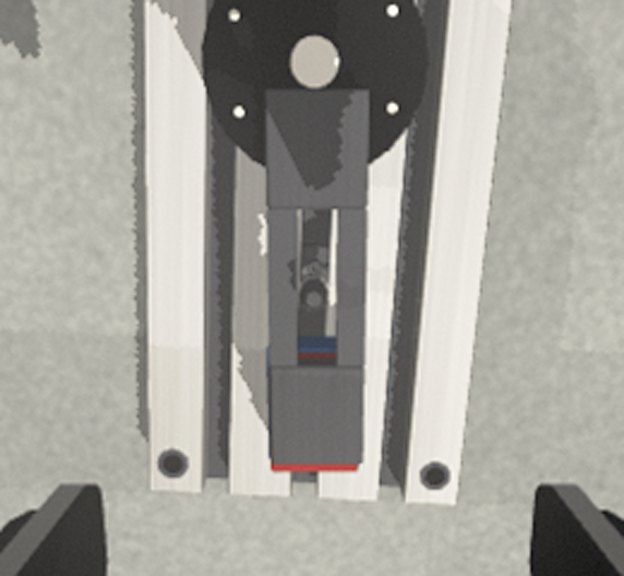

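The strap lies over the stud, with the tip at crop (314,298) mid-slot. One end is on the blank below its bore, and the other is on the red/blue packing. Now the washer, measured numerically.

```bash
python3 -m pendant '[{"dx":0.0367,"dy":-0.0093,"dz":0,"rx":0,"ry":0,"rz":0,"hand":0.085},{"dx":0.0367,"dy":-0.0093,"dz":0,"rx":0,"ry":0,"rz":0,"hand":0.085},{"dx":0.0367,"dy":-0.0093,"dz":0,"rx":0,"ry":0,"rz":0,"hand":0.085},{"dx":0.0367,"dy":-0.0093,"dz":0,"rx":0,"ry":0,"rz":0,"hand":0.085},{"dx":0.0367,"dy":-0.0093,"dz":0,"rx":0,"ry":0,"rz":0,"hand":0.085},{"dx":0.0367,"dy":-0.0093,"dz":0,"rx":0,"ry":0,"rz":0,"hand":0.085},{"dx":0.0367,"dy":-0.0093,"dz":0.02,"rx":0,"ry":0,"rz":0,"hand":0.085},{"dx":0.0367,"dy":-0.0093,"dz":0.02,"rx":0,"ry":0,"rz":0,"hand":0.06},{"dx":0.0367,"dy":-0.0093,"dz":0.02,"rx":0,"ry":0,"rz":0,"hand":0.06},{"dx":0,"dy":0,"dz":0.02,"rx":0,"ry":0,"rz":0,"hand":0.06},{"dx":0,"dy":0,"dz":0,"rx":0,"ry":0,"rz":0,"hand":0.06},{"dx":0,"dy":0,"dz":0,"rx":0,"ry":0,"rz":0,"hand":0.06}]';  python3 - <<'E'
from h import *
d,T=cam("wrist"); f=d["frame"]; cv2.imwrite("pics/w18.png",f[:,:,::-1])
m=mask(f,(10,100,80),(30,255,255)); c=blob(m); e=cv2.fitEllipse(c); print(e,cv2.boundingRect(c))
r=rect(d,T,c,.008); print(r)
w=p2w(d,T,[e[0]],.008)[0]*1000; print(w); go(w[0],w[1],30)
E
```

```text
clock: 23.9
position: [0.6119, 0.2801, 0.1044]
ee_rot: [0.0, 0.847, 0.532, -0.003]
contact_force: [-0.4, 0.2, 0.6]
width: 0.0598
gripper_force: 0.0
((32.929805755615234, 42.985740661621094), (52.415855407714844, 142.71627807617188), 29.99186897277832) (0, 0, 86, 116)
(array([469.8, 480. ]), array([112.2,  30.4]), 20.7)
[476.29342023 480.37908734   8.        ]
shift-now mm [ 121.3 -210.5   76.1] | shift-after-turn [ 121.1 -210.5   76.3] turn deg [-0.03  0.13 -0.  ] yaw 64.2 q6 0.78 pos [613.2 279.7 106.3]
```

Run:
```python
from h import *
d,T=cam("wrist"); f=d["frame"]; at=w2p(d,T,[[.616,.283,.008]])[0]; print(at)
m=mask(f,(10,100,80),(30,255,255)); c=blob(m,at); e=cv2.fitEllipse(c); print(e,cv2.boundingRect(c))
print(rect(d,T,c,.008),rect(d,T,c,.004))
w=p2w(d,T,[e[0]],.008)[0]*1000; print(w); go(w[0],w[1],30)
```

```text
[321.04785581 199.25936841]
((321.1106262207031, 198.55279541015625), (35.286800384521484, 36.199520111083984), 74.98928833007812) (303, 181, 37, 36)
(array([616.1, 283.4]), array([30.2, 30.2]), -25.7) (array([615.7, 282.5]), array([30.7, 30.7]), -25.7)
[616.31190399 283.52673656   8.        ]
shift-now mm [ 4.7  0.2 77.6] | shift-after-turn [ 4.6  0.3 77.6] turn deg [0.08 0.03 0.  ] yaw 64.2 q6 0.78 pos [614.  279.5 107.6]
```

```bash
python3 -m pendant '[{"dx":0.0046,"dy":0.0002,"dz":0.03,"rx":0,"ry":0,"rz":0,"hand":0.06},{"dx":0,"dy":0,"dz":0.03,"rx":0,"ry":0,"rz":0,"hand":0.06},{"dx":0,"dy":0,"dz":0.03,"rx":0,"ry":0,"rz":0,"hand":0.06},{"dx":0,"dy":0,"dz":0.008,"rx":0,"ry":0,"rz":0,"hand":0.06},{"dx":0,"dy":0,"dz":0,"rx":0,"ry":0,"rz":0,"hand":0.06},{"dx":0,"dy":0,"dz":0,"rx":0,"ry":0,"rz":0,"hand":0.06}]';  python3 - <<'E'
from h import *
go(616.2,283.4,1,64.2)
E
```

```text
clock: 24.5
position: [0.6173, 0.2836, 0.0109]
ee_rot: [0.001, 0.847, 0.531, 0.001]
contact_force: [-0.4, 0.1, 0.5]
width: 0.0597
gripper_force: 0.0
shift-now mm [-0.7 -1.   9.9] | shift-after-turn [-0.6 -1.   9.9] turn deg [ 0.15 -0.07 -0.06] yaw 64.1 q6 0.78 pos [617.3 283.6  10.9]
```

```bash
python3 -m pendant '[{"dx":-0.0006,"dy":-0.001,"dz":0.009,"rx":0.1,"ry":0,"rz":0,"hand":0.06},{"dx":0,"dy":0,"dz":0,"rx":0,"ry":0,"rz":0,"hand":0.06},{"dx":0,"dy":0,"dz":0,"rx":0,"ry":0,"rz":0,"hand":0.06}]';  python3 - <<'E'
from h import *
go(616.2,283.4,1,64.2)
E
```

```text
clock: 24.75
position: [0.6155, 0.2839, 0.0014]
ee_rot: [-0.0, 0.847, 0.531, 0.0]
contact_force: [-0.6, 0.3, -0.1]
width: 0.0599
gripper_force: 0.0
shift-now mm [-0.1  0.9  0.4] | shift-after-turn [-0.1  0.9  0.4] turn deg [ 0.03 -0.04 -0.01] yaw 64.2 q6 0.78 pos [615.5 283.9   1.4]
```

```bash
python3 -m pendant '[{"dx":0,"dy":0,"dz":0,"rx":0,"ry":0,"rz":0,"hand":0.035},{"dx":0,"dy":0,"dz":0,"rx":0,"ry":0,"rz":0,"hand":0.02},{"dx":0,"dy":0,"dz":0,"rx":0,"ry":0,"rz":0,"hand":0.02},{"dx":0,"dy":0,"dz":0,"rx":0,"ry":0,"rz":0,"hand":0.02},{"dx":0,"dy":0,"dz":0,"rx":0,"ry":0,"rz":0,"hand":0.02},{"dx":0,"dy":0,"dz":0,"rx":0,"ry":0,"rz":0,"hand":0.02}]' 30;python3 -m pendant '[{"dx":0,"dy":0,"dz":-0.015,"rx":0,"ry":0,"rz":0,"hand":0.02},{"dx":0,"dy":0,"dz":-0.035,"rx":0,"ry":0,"rz":0,"hand":0.02},{"dx":0,"dy":0,"dz":-0.04,"rx":0,"ry":0,"rz":0,"hand":0.02},{"dx":0,"dy":0,"dz":-0.04,"rx":0,"ry":0,"rz":0,"hand":0.02},{"dx":0,"dy":0,"dz":-0.02,"rx":0,"ry":0,"rz":0,"hand":0.02},{"dx":0,"dy":0,"dz":0,"rx":0,"ry":0,"rz":0,"hand":0.02},{"dx":0,"dy":0,"dz":0,"rx":0,"ry":0,"rz":0,"hand":0.02}]';  python3 - <<'E'
from h import *
s=manip.get_state();d,T=cam("wrist"); f=d["frame"]; cv2.imwrite("pics/w19.png",f[:,:,::-1])
M=rot(s["ee_rot"]).as_matrix()
at=w2p(d,T,[s["position"]+M@np.array([0,0,-.0066])])[0]; print("exp",at)
m=mask(f,(10,90,60),(32,255,255)); c=blob(m,at); e=cv2.fitEllipse(c); print(e,cv2.boundingRect(c))
for z in (6.6,2.6):
    w=p2w(d,T,[e[0]],s["position"][2]+z/1000)[0]; print(rect(d,T,c,s["position"][2]+z/1000)[1],M.T@((w-s["position"])*1000*[1,1,0]))
go(558.8,-23.6,140,64.2)
E
```

```text
clock: 25.25
position: [0.6154, 0.2841, 0.0012]
ee_rot: [-0.0, 0.847, 0.531, 0.0]
contact_force: [-1.2, -0.0, 5.7]
width: 0.0296
gripper_force: 29.6
clock: 25.83
position: [0.6156, 0.2841, 0.1515]
ee_rot: [0.0, 0.847, 0.531, 0.001]
contact_force: [-0.2, -0.2, -1.0]
width: 0.0297
gripper_force: 29.8
exp [319.0808209 259.4096233]
((320.02667236328125, 258.5555114746094), (59.397621154785156, 61.09263610839844), 88.5447006225586) (290, 229, 61, 61)
[32.7 30.2] [0.4546175  0.46423542 0.00140436]
[33.7 31.1] [-1.4501377   0.46317232 -0.00182973]
shift-now mm [-300.8   83.6    9.7] | shift-after-turn [-300.9   83.6    9.5] turn deg [-0.08  0.07  0.  ] yaw 64.2 q6 0.78 pos [614.5 283.7 149.5]
```

The washer is held centrally. Move to the stud.

```bash
python3 -m pendant '[{"dx":-0.0376,"dy":0.0104,"dz":0,"rx":0,"ry":0,"rz":0,"hand":0.02},{"dx":-0.0376,"dy":0.0104,"dz":0,"rx":0,"ry":0,"rz":0,"hand":0.02},{"dx":-0.0376,"dy":0.0104,"dz":0,"rx":0,"ry":0,"rz":0,"hand":0.02},{"dx":-0.0376,"dy":0.0104,"dz":0,"rx":0,"ry":0,"rz":0,"hand":0.02},{"dx":-0.0376,"dy":0.0104,"dz":0,"rx":0,"ry":0,"rz":0,"hand":0.02},{"dx":-0.0376,"dy":0.0104,"dz":0,"rx":0,"ry":0,"rz":0,"hand":0.02},{"dx":-0.0376,"dy":0.0104,"dz":0,"rx":0,"ry":0,"rz":0,"hand":0.02},{"dx":-0.0376,"dy":0.0104,"dz":0,"rx":0,"ry":0,"rz":0,"hand":0.02},{"dx":0,"dy":0,"dz":0.02,"rx":0,"ry":0,"rz":0,"hand":0.02},{"dx":0,"dy":0,"dz":0.01,"rx":0,"ry":0,"rz":0,"hand":0.02},{"dx":0,"dy":0,"dz":0,"rx":0,"ry":0,"rz":0,"hand":0.02},{"dx":0,"dy":0,"dz":0,"rx":0,"ry":0,"rz":0,"hand":0.02}]';  python3 - <<'E'
from h import *
go(558.8,-23.6,106,64.2)
E
```

```text
clock: 26.88
position: [0.5577, -0.0221, 0.1183]
ee_rot: [-0.002, 0.847, 0.532, -0.002]
contact_force: [0.8, -0.1, -0.6]
width: 0.0298
gripper_force: 29.8
shift-now mm [-0.8  1.7 12.3] | shift-after-turn [-0.9  1.6 12.3] turn deg [-0.31  0.06  0.04] yaw 64.2 q6 0.28 pos [557.7 -22.1 118.3]
```

```bash
python3 -m pendant '[{"dx":-0.0009,"dy":0.0013,"dz":0.012,"rx":-0.3,"ry":0.1,"rz":0,"hand":0.02},{"dx":0,"dy":0,"dz":0,"rx":0,"ry":0,"rz":0,"hand":0.02},{"dx":0,"dy":0,"dz":0,"rx":0,"ry":0,"rz":0,"hand":0.02}]';  python3 - <<'E'
from h import *
go(558.8,-23.6,96,64.2)
s=manip.get_state();d,T=cam("wrist"); f=d["frame"]; cv2.imwrite("pics/w20.png",f[:,:,::-1])
g=cv2.cvtColor(f,cv2.COLOR_RGB2GRAY); c=w2p(d,T,[s["position"]])[0].astype(int); print(c,w2p(d,T,[[.5588,-.0236,.1]]))
for r in range(c[1]-40,c[1]+28,5): print(r,g[r,284:356:3])
E
```

```text
clock: 27.13
position: [0.5596, -0.0232, 0.1081]
ee_rot: [0.001, 0.847, 0.532, 0.001]
contact_force: [0.1, -0.3, 0.1]
width: 0.0298
gripper_force: 29.8
shift-now mm [-0.7 -0.6 12.1] | shift-after-turn [-0.7 -0.6 12.1] turn deg [ 0.18 -0.08  0.11] yaw 64.3 q6 0.28 pos [559.6 -23.2 108.1]
[319 253] [[318.13678507 248.74741979]]
213 [156 157 159  97 112 111 111 111  98 103  86  86  93  80 101 227  83  83
  81  81  78 115 221 227]
218 [156 162 159  79  99 111 113 105  73  94  96  77  77  81 122 226  83  79
  79  79 104 117 221 228]
223 [158 160 161  79  79  83  79  79  71  86  74  91  87  85 155 233  84  82
  76 116 115 114 241 230]
228 [155 163 160  78  82  80  79  78  73  91  70  93  92  98 124 239  74 110
 103  99 109 105 242 238]
233 [158 159 158  76  81  82  82 101 107 124 141 169 144 150 139 110 107 104
 104 107 111 107 242 239]
238 [129 121 117 109 106 101 153 202 205 208 206 206 207 209 180 144 145 147
 140 105 108 107 189 186]
243 [106  56  50 104 119 186 199 199 200 211 209 207 211 213 215 138 139 139
 132 145 122 100  46  55]
248 [ 91  55  53 131 188 192 199 204 207 207 208 184 161 165 199 128 126 128
 129 133 130 134  47  50]
253 [ 55  54  88 191 193 197 203 207 212  59  66  73  73  65  66  65 111 125
 128 132 129 133  72  54]
258 [ 54  51  96 192 194 198 207 215  99  70  74  69  69  71  72  72  91 191
 126 129 126 134  93  47]
263 [ 52  54  74 193 193 199 204 209 110  61  62  63  63  64  63  60  86 181
 202 126 128 131  69  49]
268 [ 53  53  58 189 193 195 202 205 176 104 101  94  87  86  90  89 128 193
 203 209 129 131  53  47]
273 [ 50  52  48 163 189 195 198 201 202 198 174 115 101 107 146 188 194 202
 207 208 224 139  37  43]
278 [ 49  51  45 118 137 191 196 198 200 198 198 200 201 198 198 199 200 206
 212 215 159 149  31  43]
```

```bash
python3 -m pendant '[{"dx":-0.0006,"dy":-0.0005,"dz":0.005,"rx":0.1,"ry":0,"rz":0,"hand":0.02},{"dx":0,"dy":0,"dz":0.002,"rx":0,"ry":0,"rz":0,"hand":0.02},{"dx":0,"dy":0,"dz":0.002,"rx":0,"ry":0,"rz":0,"hand":0.02},{"dx":0,"dy":0,"dz":0,"rx":0,"ry":0,"rz":0,"hand":0.02}]';  python3 - <<'E'
from h import *
go(558.8,-23.6,86,64.2)
E
```

```text
clock: 27.52
position: [0.5589, -0.0247, 0.099]
ee_rot: [0.001, 0.847, 0.531, 0.001]
contact_force: [-0.1, -1.1, -0.9]
width: 0.0298
gripper_force: 29.8
shift-now mm [ 0.9 -0.6 13. ] | shift-after-turn [ 1.  -0.6 13. ] turn deg [ 0.13 -0.08  0.01] yaw 64.2 q6 0.28 pos [558.9 -24.7  99. ]
```

```bash
python3 -m pendant '[{"dx":0.0008,"dy":-0.0005,"dz":0.002,"rx":0.1,"ry":0,"rz":0,"hand":0.02},{"dx":0,"dy":0,"dz":0.002,"rx":0,"ry":0,"rz":0,"hand":0.02},{"dx":0,"dy":0,"dz":0.002,"rx":0,"ry":0,"rz":0,"hand":0.02},{"dx":0,"dy":0,"dz":0,"rx":0,"ry":0,"rz":0,"hand":0.02}]';  python3 - <<'E'
from h import *
go(558.8,-23.6,86,64.2)
E
```

```text
clock: 27.85
position: [0.5588, -0.0239, 0.0929]
ee_rot: [-0.0, 0.847, 0.531, 0.001]
contact_force: [0.3, -0.5, -1.2]
width: 0.0294
gripper_force: 29.8
shift-now mm [ 0.3 -0.2  6.9] | shift-after-turn [ 0.3 -0.2  6.9] turn deg [ 0.02 -0.07 -0.01] yaw 64.2 q6 0.28 pos [558.8 -23.9  92.9]
```

```bash
python3 -m pendant '[{"dx":0.0003,"dy":-0.0002,"dz":0.003,"rx":0,"ry":0,"rz":0,"hand":0.02},{"dx":0,"dy":0,"dz":0.003,"rx":0,"ry":0,"rz":0,"hand":0.02},{"dx":0,"dy":0,"dz":0,"rx":0,"ry":0,"rz":0,"hand":0.02},{"dx":0,"dy":0,"dz":0,"rx":0,"ry":0,"rz":0,"hand":0.02}]'; python3 -m pendant '[{"dx":0,"dy":0,"dz":0.001,"rx":0,"ry":0,"rz":0,"hand":0.02},{"dx":0,"dy":0,"dz":0,"rx":0,"ry":0,"rz":0,"hand":0.02}]'
```

```text
clock: 28.18
position: [0.5588, -0.0236, 0.087]
ee_rot: [-0.0, 0.847, 0.531, 0.001]
contact_force: [0.9, -0.1, -1.0]
width: 0.0295
gripper_force: 29.8
clock: 28.35
position: [0.559, -0.0236, 0.0862]
ee_rot: [0.0, 0.847, 0.531, 0.001]
contact_force: [-0.4, -0.5, -0.7]
width: 0.0296
gripper_force: 29.8
```

```bash
python3 -m pendant '[{"dx":0,"dy":0,"dz":0.0008,"rx":0,"ry":0,"rz":0,"hand":0.02},{"dx":0,"dy":0,"dz":0,"rx":0,"ry":0,"rz":0,"hand":0.02}]';python3 -m pendant '[{"dx":0,"dy":0,"dz":0.0005,"rx":0,"ry":0,"rz":0,"hand":0.02},{"dx":0,"dy":0,"dz":0,"rx":0,"ry":0,"rz":0,"hand":0.02}]'
```

```text
clock: 28.52
position: [0.559, -0.0236, 0.0855]
ee_rot: [0.0, 0.847, 0.531, 0.001]
contact_force: [-0.6, -0.1, -0.3]
width: 0.0296
gripper_force: 29.8
clock: 28.68
position: [0.5591, -0.0236, 0.0853]
ee_rot: [0.0, 0.847, 0.531, 0.001]
contact_force: [-0.3, 1.0, 0.9]
width: 0.0295
gripper_force: 30.0
```

Contact at the expected height. Release, retreat and verify numerically.

```bash
python3 -m pendant '[{"dx":0,"dy":0,"dz":0,"rx":0,"ry":0,"rz":0,"hand":0.035},{"dx":0,"dy":0,"dz":0,"rx":0,"ry":0,"rz":0,"hand":0.05},{"dx":0,"dy":0,"dz":0,"rx":0,"ry":0,"rz":0,"hand":0.06},{"dx":0,"dy":0,"dz":0,"rx":0,"ry":0,"rz":0,"hand":0.06},{"dx":0,"dy":0,"dz":-0.02,"rx":0,"ry":0,"rz":0,"hand":0.06},{"dx":0,"dy":0,"dz":-0.04,"rx":0,"ry":0,"rz":0,"hand":0.06},{"dx":0,"dy":0,"dz":-0.04,"rx":0,"ry":0,"rz":0,"hand":0.085},{"dx":-0.03,"dy":0,"dz":-0.01,"rx":0,"ry":0,"rz":0,"hand":0.085},{"dx":0,"dy":0,"dz":0,"rx":0,"ry":0,"rz":0,"hand":0.085},{"dx":0,"dy":0,"dz":0,"rx":0,"ry":0,"rz":0,"hand":0.085}]';  python3 - <<'E'
from h import *
d,T=cam("wrist"); f=d["frame"]; cv2.imwrite("pics/w21.png",f[:,:,::-1])
at=w2p(d,T,[[.5588,-.0236,.092]])[0]
m=mask(f,(10,90,60),(32,255,255)); c=blob(m,at); e=cv2.fitEllipse(c); print(at,e,cv2.boundingRect(c),rect(d,T,c,.092),rect(d,T,c,.1))
c=blob(mask(f,(0,100,80),(8,255,255)),w2p(d,T,[[.53,-.082,.072]])[0]); print("red sliver",cv2.boundingRect(c),w2p(d,T,[[.5268,-.0894,.072]]))
g=cv2.cvtColor(f,cv2.COLOR_RGB2GRAY); p=w2p(d,T,[[.5913,.0436,.072]])[0].astype(int); q=g[p[1]-14:p[1]+6,p[0]-14:p[0]+15]
mm=cv2.moments((q>150).astype(np.uint8)); print("bore",p,p[0]-14+mm['m10']/mm['m00'],p[1]-14+mm['m01']/mm['m00'])
r=int(at[1])
for k in (-75,-30,-22,22,30,60): print(k,g[r+k,285:355:3])
E
```

```text
clock: 29.52
position: [0.5459, -0.0515, 0.196]
ee_rot: [0.001, 0.848, 0.531, 0.002]
contact_force: [1.1, 0.2, -0.5]
width: 0.0851
gripper_force: 0.0
[318.63119612 167.12771615] ((319.5261535644531, 167.5723114013672), (36.98752212524414, 37.062835693359375), 61.703216552734375) (301, 149, 38, 38) (array([559.2, -24.4]), array([30.9, 30.9]), -25.9) (array([559.7, -23.4]), array([29.9, 29.9]), -25.9)
red sliver (302, 237, 35, 3) [[318.71860279 240.16223768]]
bore [318  74] 319.2113821138211 72.58130081300813
-75 [ 63  64  57  62  54  73  79  81  79  77  80  78  81  76 103 106 104 107
 108  55  58 114 252  59]
-30 [ 79 162 158 155 155 127 111 112 112 131 105 104  80  79 226 111 109 111
 107 233 233 234 230  93]
-22 [ 78 159 157 154 218 175 110 113  95 122  79  79  78  79 237 112 115 113
 107 232 233 233 232 100]
22 [127 154 160 159 158 135 112 113 111  92  72  71  71  71  72 113 113 114
 149 226 229 231 112  83]
30 [144 216 147 146 146  92  97  95  96  91  86  88  88  86  87  96  97  96
 170 227 227 217  93  83]
60 [171 219 221 220 222 202 107 106 106 109 109 107 113 107 108 108 109 108
 181 230 233 112  81  79]
```

The washer is flat and centred on the stud. The strap, packing and blank haven't moved.

```bash
python3 -c "
from rig import manip
print(manip.sign_off())"
```

```text
the job is handed in; nothing more can be done
None
```

The job is handed in: blue packer with red on top (42 mm, matching the black blank) behind the stud, strap laid level over stud, blank and packing, and the washer flat on the strap, all at about 30 s of the 112 s allowed; no verdict came back.

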